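Set the boiling flask in the heating mantle

ROBOT

A 6-joint arm with a two-finger parallel gripper is mounted at the origin on a cart in front of the work surface, level with it; the furniture and walls round the work are solid. World frame = base frame: x ahead of the robot, y to its left, z up, the work surface at z = 0. Lengths are in m, angles in rad, forces in N, time in s.
With the tool pointing down it reaches from about 0.325 to 0.85 m from the base axis. Payload 15.5 kg.
Tool frame: the origin (TCP) lies on the front face of the gripper's body, between the roots of the fingers; the fingertips stand 78 mm ahead of it and the grasp point (between the pads) lies 60 mm ahead of it; z points along the fingers, x is the direction in which the jaws open and shut, and the axes are right-handed (so a half turn about z gives the same grasp; the last joint's range is limited). The gripper opens to 91 mm and grips with 3 to 60 N. Pads are 32 mm wide; open, the fingers measure 118 mm over their backs; the gripper's body (76 mm by 178 mm) begins 60 mm behind the grasp point.
Start: joints at [-1.444, 0.494, 1.345, -0, 1.302, -0.096], TCP at [0.137, -0.61, 0.292] pointing down, gripper open.
Joint ranges: [-2.91, 2.91], [-0.82, 2.16], [0.22, 2.67], [-1.22, 4.37], [0.12, 2.79], [-3.08, 3.08]. Speed limits (rad/s): [1.89, 1.89, 2.57, 3.01, 3.01, 3.01].

INTERFACE

Orientations are given as a rotation vector (axis times angle).
In Python, from station import telemetry, cams, job gives the robot as it stands.
- The arm moves only by the tool move_arm, never from a script. Its argument "commands" is a list that holds one entry, the list of rows, each a list of 4 numbers: the shift along the tool's x, y, z in mm, then the turn about the tool's z in rad. In form: [[[x, y, z, spin], ...]]. A call has 1 to 12 rows; each row shifts and turns the commanded pose from where the row before left it, along the tool's axes as they then stand; what a row does not reach is not made up. A row lasts 1/8 s, in which the tool goes at most 62.5 mm and 10.7 degrees, less where a joint would pass 70% of its speed; a pose out of reach is approached as far as the arm can. A call is refused whole if a number of a shift passes 62.5 or a number of a turn 0.188, either way. A call with a gripper value outside its range is refused whole. "fingers" is the closure, from 0 (fully open) to 1 (shut), set as the call begins (left out, the last holds). The fingers move at their own pace and stop on an object; the grip force is fixed at half the most. Time passes only in rows, so rows that do not move let the fingers close. It gives the time, the measured TCP pose, the force and the opening at its end, in the units of the state.
- telemetry.observe(): the state, without advancing time (a new reading comes with each control period).
- cams.snapshot(name): name is "scene" or "top" or "wrist"; returns the picture (420x560x3 uint8, red, green, blue); there is no depth.
- cams.camera_info(name): a dict with "mtx" (3x3 intrinsics, pixels), "pose" (4x4, takes a point from camera to world coordinates). Camera axes: x right, y up, looking along -z (the intrinsics and any distortion apply to the point x, -y, -z); pixel columns grow to the right and rows downward; lengths in m; the calibration is good to about 2 mm. A picture is of the moment at which its call begins: read the wrist's pose just before it. camera_info takes no time and is no camera call; for the wrist camera it gives the pose at the moment of the call.
- job.finish_job(): hands the job in, once; it reports no verdict.
The state is a dict: "clock": time; "q": joint angles; "joint_velocities": joint speeds; "joint_efforts": joint torques, N m; "tcp_pos": TCP position; "ee_rot": TCP orientation; "force": force on the tool from outside, world axes, zero at the start; "moment": the same for the moment, N m; "gripper_width": finger opening in m.
Only numpy, scipy, OpenCV 4.12 (cv2) and the standard library are available. Lean on these libraries where they do the work, as an engineer would, in place of code of your own. Each camera call takes 0.05 s, during which the arm holds its last target.

TASK

Get the little still ready for an alcohol test: take the amber round-bottomed flask by its neck out of the sloping wooden rest, lower it gently into the bowl of the grey heating mantle so that it sits fully home with its neck upright, and let go. Then swing the mantle's steel neck fork by its black handle all the way round to its stop, so that it embraces the neck. Do not let the flask fall, and leave the other things on the bench where they are.

Things in the scene. Friction and masses are not known exactly. Their poses are not given: they have to be found in the camera images.
- flask_ball (a point): Centre of the ball of the loose flask: amber glass, a ball 85 mm in diameter with a straight neck 32 mm in diameter (35 mm over the bead at the mouth); 178 mm long from the bottom of the ball to the mouth, about 0.17 kg. z points along the neck to the mouth; the flask is round about z. At the start it lies in the wooden rest, leaning 35 degrees from vertical, with this point 78 mm above the worktop.
- flask_neck (a point): Point on the flask's axis in the upper part of its neck, 112 mm from flask_ball along z and 23 mm short of the mouth; axes as flask_ball. The place to grip, 32 mm wide. The rest's rail reaches up to 78 mm from the ball's centre along the neck; above that the neck stands free all round.
- flask_rest: Fixed wooden rest, base board 150 x 126 mm: a sloping board with a round hole that carries the ball, and a notched rail under the neck. Origin on the worktop, straight below the centre of the ball. Its -x axis points the way the neck leans (roughly to the robot's right); the flask lifts straight up out of it (the ball then clears the rail by 4 mm; drawn out along its own neck it would catch the rail).
- nest (a point): Fixed heating mantle: grey drum 136 mm in diameter and 80 mm high, with a fabric-lined bowl 95 mm wide in its top that centres the ball. This point is where the ball's centre comes to rest, on the drum's axis, 78 mm above the worktop (the seated flask's neck point is then 190 mm and its mouth 213 mm up). z is up; +x points to the fork's post.
- fork_pivot (a point): Hinge of the neck fork, on a steel post behind the drum, 85 mm from nest along the mantle's +x; 135 mm above the worktop, the height of the fork's bar. The hinge axis is vertical. The bar passes 9 mm above the seated ball. Open, the fork leaves the bowl free but stands behind and to the right of it: carry the flask in above its handle (200 mm) or from another side.
- neck_fork (a joint): Angle of the neck fork in rad: a 10 mm round bar with two prongs 40 mm apart. 0: at its stop, prongs round the neck of a seated upright flask; positive: swung open anticlockwise seen from above, to the robot's right. Starts between 0.95 and 1.3. Stiff: stays where it is left; takes about 0.7 N at the handle.
- fork_handle (a point): Upright black round handle on the far end of the fork, 16 mm in diameter, 55 mm high (from 143 to 198 mm above the worktop); this point is on its axis, 177 mm above the worktop, 134 mm from the hinge axis. With the fork shut it stands 53 mm from the neck's axis, on the robot's side.
- tap: Brass barrel tap, 104 mm long, loose; leave it alone.
- nails: Open tin of nails, 74 mm across, 61 mm high, loose; leave it alone.
- sample_jar: Empty glass jar with a red lid, 62 mm across, 86 mm high, loose; leave it alone.
- stone: Grey whetstone, 152 x 48 x 24 mm, loose; leave it alone.
- oil_can: Green oil can, 67 mm across, 142 mm high with its spout, loose; leave it alone.
- funnel: Aluminium funnel on its mouth, 92 mm across, 90 mm high, loose; leave it alone.

How it is judged:
By the outcome, as a careful person would: the job done as asked, in the order asked, and still so for the second after the job is handed in, with the robot touching nothing.
It also fails if it takes over 64 s, if anything falls off the work surface, if the arm or the gripper's body presses on something with over 40 N, if the wrist force passes 120 N, or if a joint passes its speed limit or range.

## Working session

There is one attempt and no reset: what is moved stays moved. The work goes in short steps, Python scripts to look and compute and a tool call to move; the robot and the scene stay as the last step left them, time stands still between calls to the robot, and variables do not carry over. Pictures are saved under pics/ and viewed, and the job is handed in when it is done.

Besides the shell and the picture viewer there is one more tool, called after "Request:" as name(argument=value, ...) on one line, values as JSON. move_arm: Moves the arm, as the interface text tells. Its arguments: {"type":"object","properties":{"commands":{"type":"array"},"fingers":{"type":"number"}},"required":["commands"]}

```bash
mkdir -p pics; ls; python3 - <<'E'
from station import telemetry, cams, job
import cv2
s=telemetry.observe();print({k:s[k] for k in s})
for n in ["scene","top","wrist"]:
    i=cams.camera_info(n);print(n,i)
    cv2.imwrite(f"pics/{n}0.png",cams.snapshot(n)[:,:,::-1])
E
```

```text
pics
{'clock': 0.0, 'q': array([-1.44452048e+00,  4.94206426e-01,  1.34614560e+00, -3.27764066e-05,
        1.30248952e+00, -9.55005032e-02]), 'joint_velocities': array([ 3.00092114e-04,  2.28654125e-05,  7.98650241e-04,  1.86650656e-03,
       -6.55290465e-04,  9.82131574e-04]), 'joint_efforts': array([ 4.45334663e-03, -8.78820491e+01, -3.81857228e+01,  7.10663991e-02,
        5.29870740e-02, -1.49055340e-04]), 'tcp_pos': array([ 0.13743439, -0.60940495,  0.29161885]), 'ee_rot': array([-2.45297188e+00,  1.96143108e+00,  1.44251340e-03]), 'force': array([-0.75143661,  0.54777968, -0.24550316]), 'moment': array([-0.01708379,  0.01060438,  0.00295142]), 'gripper_width': 0.09107861325906659}
scene {'mtx': array([[483.97005017,   0.        , 292.59619913],
       [  0.        , 483.97005017, 207.02919823],
       [  0.        ,   0.        ,   1.        ]]), 'pose': array([[ 0.56272915,  0.39523387, -0.72603449, -0.45668487],
       [-0.826587  ,  0.27910494, -0.4887273 , -0.66451438],
       [ 0.00947823,  0.87515177,  0.48375567,  0.79054432],
       [ 0.        ,  0.        ,  0.     
[... 356 characters left out ...]
437e-04],
       [ 2.78615193e-03,  2.06633459e-01,  9.78414458e-01,
         1.36959053e+00],
       [ 0.00000000e+00,  0.00000000e+00,  0.00000000e+00,
         1.00000000e+00]])}
wrist {'mtx': array([[318.52201015,   0.        , 275.95491267],
       [  0.        , 318.52201015, 206.57227358],
       [  0.        ,   0.        ,   1.        ]]), 'pose': array([[ 2.21380206e-01,  9.47398454e-01,  2.31142758e-01,
         2.02050754e-01],
       [-9.75187514e-01,  2.15154890e-01,  5.21314317e-02,
        -5.96183656e-01],
       [-3.42256870e-04, -2.36948399e-01,  9.71522176e-01,
         3.84800892e-01],
       [ 0.00000000e+00,  0.00000000e+00,  0.00000000e+00,
         1.00000000e+00]])}
```

View pics/scene0.png

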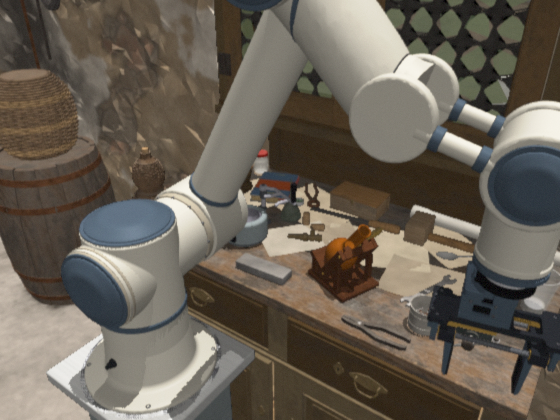

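View pics/top0.png

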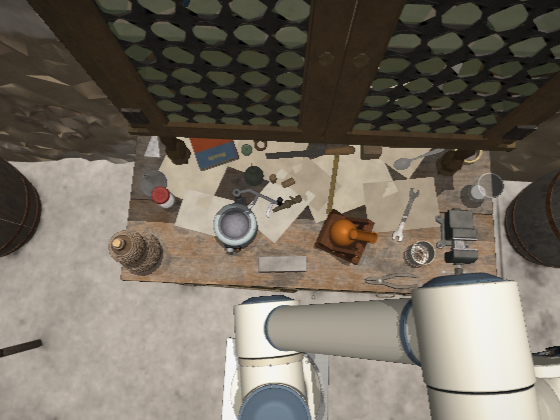

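View pics/wrist0.png

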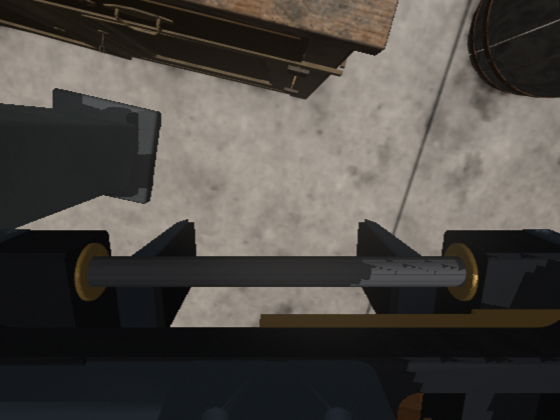

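```bash
cat > h.py <<'E'
from station import telemetry, cams, job
import numpy as np, cv2
def ray(n,u,v,info=None):
    i=info or cams.camera_info(n);K=i["mtx"];P=i["pose"]
    d=np.linalg.inv(K)@[u,v,1.];d=P[:3,:3]@(d*[1,-1,-1]);return P[:3,3],d/np.linalg.norm(d)
def onz(n,u,v,z,info=None):
    o,d=ray(n,u,v,info);return o+d*(z-o[2])/d[2]
def two(r1,r2):
    A=np.array([r1[1],-r2[1]]).T;t=np.linalg.lstsq(A,r2[0]-r1[0],rcond=None)[0]
    a=r1[0]+r1[1]*t[0];b=r2[0]+r2[1]*t[1];return (a+b)/2,np.linalg.norm(a-b)
def proj(n,p,info=None):
    i=info or cams.camera_info(n);P=i["pose"];c=P[:3,:3].T@(np.array(p)-P[:3,3]);c=i["mtx"]@(c*[1,-1,-1]);return c[:2]/c[2]
E
python3 - <<'E'
import cv2
a=cv2.imread("pics/top0.png");b=a[140:290,200:400];cv2.imwrite("pics/topz0.png",cv2.resize(b,(800,600),interpolation=cv2.INTER_CUBIC))
a=cv2.imread("pics/scene0.png");b=a[170:310,220:400];cv2.imwrite("pics/scenez0.png",cv2.resize(b,None,fx=4,fy=4,interpolation=cv2.INTER_CUBIC))
E
```

```text
(no output)
```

View pics/topz0.png

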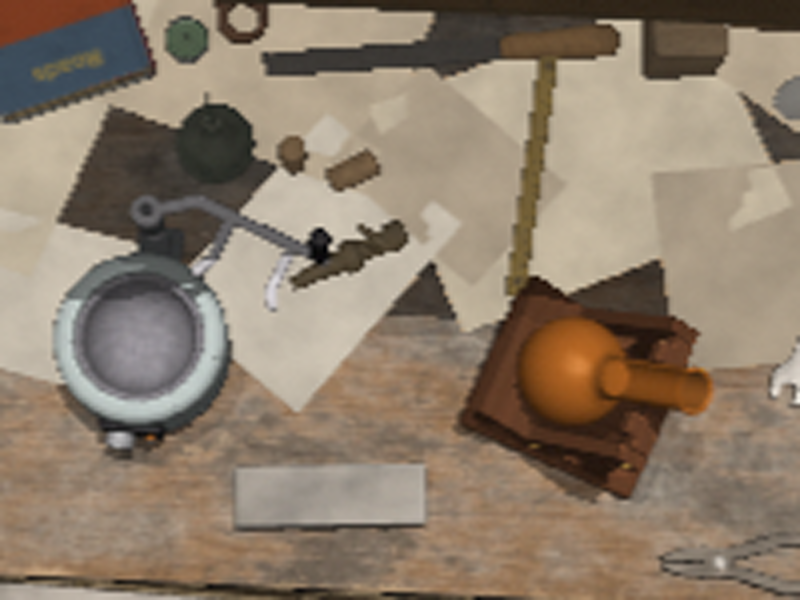

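View pics/scenez0.png

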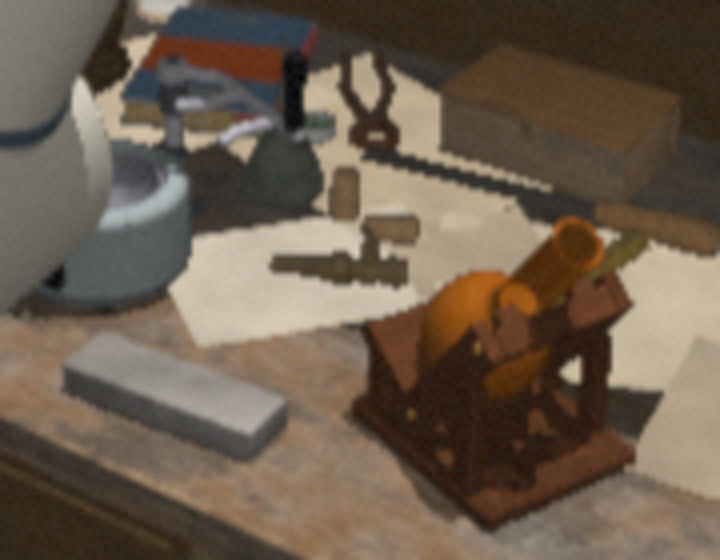

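```bash
python3 - <<'E'
from h import *
a=cv2.imread("pics/top0.png");hsv=cv2.cvtColor(a,cv2.COLOR_BGR2HSV)
m=cv2.inRange(hsv,(5,170,110),(20,255,255));
n,l,st,c=cv2.connectedComponentsWithStats(m)
k=max(range(1,n),key=lambda i:st[i,4] if 310<c[i][0]<390 else 0);print(st[k],c[k])
m=(l==k).astype(np.uint8);ys,xs=np.nonzero(m)
# ball: leftmost part fit circle on contour left of x=347
cn=max(cv2.findContours(m,cv2.RETR_EXTERNAL,cv2.CHAIN_APPROX_NONE)[0],key=len)[:,0]
p=cn[cn[:,0]<346].astype(float);A=np.c_[2*p,np.ones(len(p))];s=np.linalg.lstsq(A,(p**2).sum(1),rcond=None)[0];r=np.sqrt(s[2]+s[0]**2+s[1]**2);print("ball px",s[:2],r)
ball=onz("top",s[0],s[1],.078);print("ball",ball)
for nm in [(693,390)]:
    mo=onz("top",200+nm[0]/4,140+nm[1]/4,.1886);d=mo-ball;print("mouth",mo,np.hypot(*d[:2]),"exp",.135*.5736,np.degrees(np.arctan2(d[1],d[0])))
# neck axis: columns
for x in range(355,378,3):
    yy=ys[xs==x];print(x,yy.min(),yy.max())
for px,z in [((142,343),.08),((138,337),.08),((147,208),.14),((320,236),.198)]:
    print(px,onz("top",200+px[0]/4-.375,140+px[1]/4-.375,z))
b=cv2.imread("pics/scene0.png");hs=cv2.cvtColor(b,cv2.COLOR_BGR2HSV);m=cv2.inRange(hs,(5,170,80),(20,255,255))
cv2.imwrite("pics/m0.png",m)
# triangulate handle top: scene (294,55)/4+(220,170); top (320,236)
print(two(ray("top",200+320/4-.4,140+234/4-.4),ray("scene",220+294/4-.4,170+54/4-.4)))
print(two(ray("top",200+693/4-.4,140+390/4-.4),ray("scene",220+578/4-.4,170+243/4-.4)))
E
```

```text
[332 220  46  24 610] [349.22622951 232.66229508]
ball px [343.32742247 231.22251505] 11.596771460687313
ball [ 0.48773276 -0.18758216  0.078     ]
mouth [ 0.45453571 -0.25605818  0.1886    ] 0.07609868201858533 exp 0.077436 -115.8640266627568
355 228 238
358 233 238
361 234 239
364 234 239
367 235 240
370 234 242
373 232 242
376 233 241
(142, 343) [0.49086804 0.14739327 0.08      ]
(138, 337) [0.49543597 0.15079601 0.08      ]
(147, 208) [0.58313904 0.14357414 0.14      ]
(320, 236) [0.5531034  0.01240895 0.198     ]
(array([0.55463357, 0.01371162, 0.19426265]), np.float64(0.002879545595853991))
(array([ 0.4564807 , -0.25610287,  0.18418589]), np.float64(0.0005075188441665772))
```

```bash
python3 - <<'E'
from h import *
a=cv2.imread("pics/top0.png")
b=a[205:265,310:390];b8=cv2.resize(b,None,fx=10,fy=10,interpolation=cv2.INTER_NEAREST);cv2.imwrite("pics/tz1.png",b8)
h=cv2.cvtColor(b,cv2.COLOR_BGR2HSV)
for y in (20,25,30): print([tuple(int(t) for t in h[y,x]) for x in range(16,36)])
E
```

```text
[(11, 151, 76), (11, 151, 83), (11, 155, 94), (11, 148, 98), (11, 154, 88), (13, 178, 76), (14, 206, 93), (14, 204, 111), (14, 204, 125), (13, 204, 136), (13, 203, 143), (14, 206, 151), (14, 205, 157), (13, 207, 163), (13, 203, 168), (13, 205, 169), (14, 204, 171), (14, 206, 173), (14, 204, 176), (14, 204, 175)]
[(12, 151, 96), (11, 148, 98), (11, 153, 95), (12, 171, 76), (13, 202, 86), (14, 205, 107), (13, 207, 122), (14, 205, 132), (13, 207, 142), (14, 203, 151), (14, 205, 157), (14, 206, 161), (14, 203, 167), (14, 205, 173), (14, 197, 181), (14, 193, 189), (14, 188, 198), (14, 185, 207), (14, 180, 213), (14, 181, 211)]
[(11, 156, 95), (10, 154, 96), (11, 148, 98), (12, 169, 71), (14, 206, 73), (14, 212, 94), (14, 206, 109), (14, 209, 122), (14, 208, 130), (14, 205, 137), (14, 205, 147), (13, 205, 153), (13, 204, 159), (14, 205, 163), (14, 203, 167), (14, 203, 168), (14, 202, 172), (14, 202, 177), (14, 202, 178), (13, 200, 176)]
```

View pics/tz1.png

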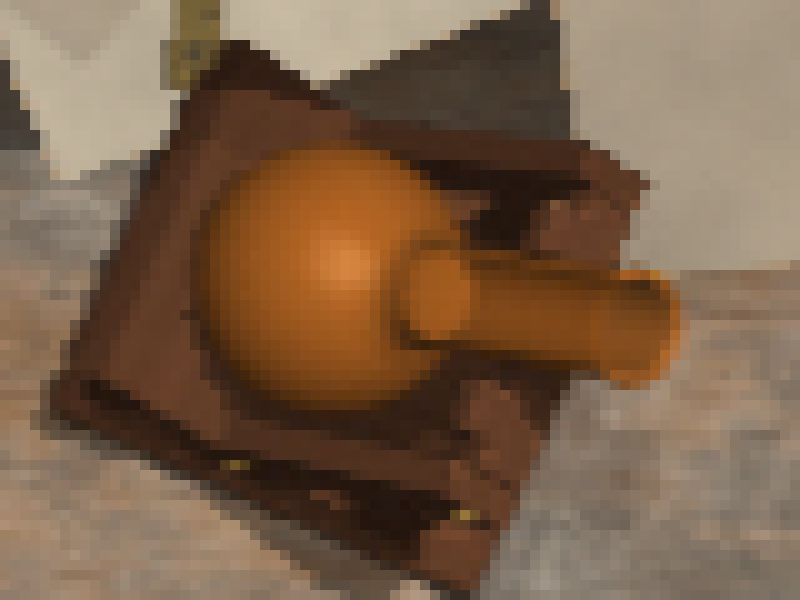

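```bash
python3 - <<'E'
from h import *
from scipy.spatial.transform import Rotation as R
b=onz("top",342.7,232.0,.078);m=onz("top",373.8,237.5,.1886);d=m-b;print(b,m,np.hypot(*d[:2]),np.degrees(np.arctan2(d[1],d[0])))
s=telemetry.observe();Rt=R.from_rotvec(s['ee_rot']).as_matrix();print(Rt)
n=b+(m-b)*112/135;print("neck",n)
print("tool shift mm to neck xy",Rt.T@(n+[0,0,.06]-s['tcp_pos'])*1000)
E
```

```text
[ 0.48521358 -0.18567736  0.078     ] [ 0.45460439 -0.25760744  0.1886    ] 0.07817198487332118 -113.05174071537392
[[ 2.19985485e-01 -9.75503141e-01 -9.20417851e-05]
 [-9.75502705e-01 -2.19985474e-01  9.29099162e-04]
 [-9.26587007e-04 -1.14601319e-04 -9.99999564e-01]]
neck [ 0.45981929 -0.24535268  0.16975704]
tool shift mm to neck xy [-284.23520598 -394.54995286   62.32151246]
```

Request:
move_arm(commands=[[[-24, -33, -4, 0], [-24, -33, -4, 0], [-24, -33, -4, 0], [-24, -33, -4, 0], [-24, -33, -4, 0], [-24, -33, -4, 0], [-24, -33, -4, 0], [-24, -33, -4, 0], [-24, -33, -4, 0], [-24, -33, -4, 0], [-22, -32, -4, 0], [-22, -32, -4, 0]]], fingers=0)

```text
clock: 1.65
tcp_pos: [0.4601, -0.2448, 0.3402]
ee_rot: [2.454, -1.962, -0.0]
force: [0.2, -0.2, -0.1]
gripper_width: 0.0914
```

Request:
move_arm(commands=[[[0, 0, 0, -0.157], [0, 0, 0, -0.157], [0, 0, 0, -0.157], [0, 0, 0, -0.157], [0, 0, 0, -0.157], [0, 0, 0, -0.157], [0, 0, 0, 0], [0, 0, 0, 0]]])

```text
clock: 2.65
tcp_pos: [0.4593, -0.246, 0.3401]
ee_rot: [-3.076, 0.641, 0.0]
force: [0.4, 0.3, 0.3]
gripper_width: 0.0914
```

```bash
cat > snap.py <<'E'
import sys
from h import *
t=sys.argv[1]
s=telemetry.observe();print({k:np.round(s[k],4) for k in ("clock","q","tcp_pos","ee_rot","force","gripper_width")})
for n in sys.argv[2:]:
    i=cams.camera_info(n);cv2.imwrite(f"pics/{n}{t}.png",cams.snapshot(n)[:,:,::-1]);np.savez(f"pics/{n}{t}.npz",**i)
E
python3 snap.py 1 wrist scene
```

```text
{'clock': np.float64(2.65), 'q': array([-0.6063,  0.2997,  1.5297, -0.    ,  1.3124, -0.1956]), 'tcp_pos': array([ 0.4593, -0.246 ,  0.3401]), 'ee_rot': array([-3.0755e+00,  6.4060e-01,  3.0000e-04]), 'force': array([0.3909, 0.2586, 0.2754]), 'gripper_width': np.float64(0.0914)}
```

View pics/wrist1.png

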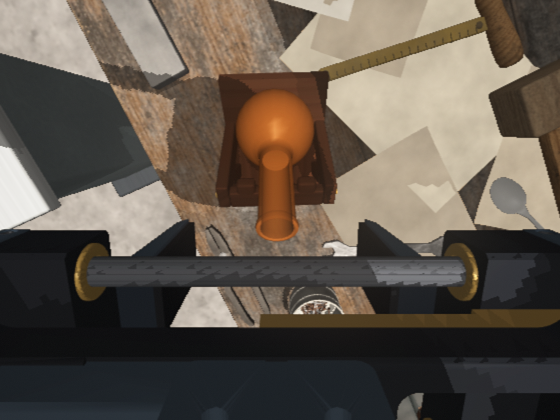

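View pics/scene1.png

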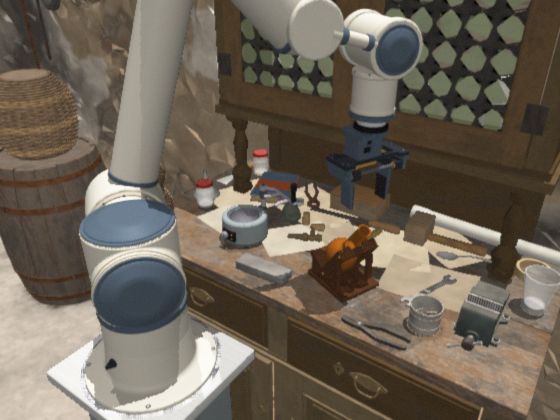

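```bash
python3 - <<'E'
from h import *
from scipy.spatial.transform import Rotation as R
i=dict(np.load("pics/wrist1.npz"))
a=cv2.imread("pics/wrist1.png");hsv=cv2.cvtColor(a,cv2.COLOR_BGR2HSV)
m=cv2.inRange(hsv,(10,165,60),(22,255,255));m[:,:200]=0;m[:,360:]=0;m[250:]=0
m=cv2.morphologyEx(m,cv2.MORPH_OPEN,np.ones((3,3)))
cn=max(cv2.findContours(m,cv2.RETR_EXTERNAL,cv2.CHAIN_APPROX_NONE)[0],key=len)[:,0]
p=cn[cn[:,1]<150].astype(float)
(cx,cy),ax,an=cv2.fitEllipse(p.astype(np.float32));print("ball",cx,cy,ax,an,p[:,0].min(),p[:,0].max(),p[:,1].min())
ys,xs=np.nonzero(m)
for y in range(176,244,6):
    q=xs[ys==y]; print(y,q.min(),q.max(),(q.min()+q.max())/2) if len(q) else 0
b=onz("w",cx,cy,.078,i);print("ball",b)
for (u,v) in [(277,228),(277,230)]:
    mo=onz("w",u,v,.1886,i);d=mo-b;print("mouth",mo,np.hypot(*d[:2]),np.degrees(np.arctan2(d[1],d[0])))
s=telemetry.observe();Rt=R.from_rotvec(s['ee_rot']).as_matrix();print(Rt)
n=b+(mo-b)*112/135;print("neck",n,"shift",Rt.T@(n+[0,0,.06]-s['tcp_pos'])*1000)
for z in (.35,.45,.55):print(z,onz("top",330,143,z),onz("top",150,133,z))
E
```

```text
ball 274.5197448730469 128.872802734375 (78.04220581054688, 80.56663513183594) 174.07254028320312 236.0 314.0 89.0
176 258 293 275.5
182 258 293 275.5
188 258 294 276.0
194 258 294 276.0
200 258 294 276.0
206 259 294 276.5
212 259 294 276.5
218 259 295 277.0
224 256 297 276.5
230 256 297 276.5
236 261 292 276.5
ball [ 0.48424211 -0.18596807  0.078     ]
mouth [ 0.45564334 -0.25788539  0.1886    ] 0.07739502686753505 -111.68582516830783
mouth [ 0.45497382 -0.25943217  0.1886    ] 0.07907975120945973 -111.72246730905219
[[ 9.17354050e-01 -3.98072280e-01 -8.79124457e-05]
 [-3.98072273e-01 -9.17354053e-01  8.11723632e-05]
 [-1.12959306e-04 -3.94682890e-05 -9.99999993e-01]]
neck [ 0.45996027 -0.24691607  0.16975704] shift [  0.96865997   0.64787349 110.41709811]
0.35 [ 0.66741995 -0.11112626  0.35      ] [0.67380924 0.35006685 0.35      ]
0.45 [ 0.62801438 -0.10026081  0.45      ] [0.63377701 0.31569913 0.45      ]
0.55 [ 0.58860881 -0.08939536  0.55      ] [0.59374479 0.28133141 0.55      ]
```

Request:
move_arm(commands=[[[1, 0, 15, 0], [0, 0, 20, 0], [0, 0, 20, 0], [0, 0, 20, 0], [0, 0, 20, 0], [0, 0, 10, 0], [0, 0, 5, 0], [0, 0, 0, 0]]])

```text
clock: 3.75
tcp_pos: [0.4603, -0.2464, 0.2302]
ee_rot: [-3.077, 0.635, 0.0]
force: [1.0, 0.2, 0.6]
gripper_width: 0.0911
```

Request:
move_arm(commands=[[[0, 0, 0, 0], [0, 0, 0, 0], [0, 0, 0, 0], [0, 0, 0, 0], [0, 0, 0, 0], [0, 0, 0, 0], [0, 0, 0, 0], [0, 0, 0, 0]]], fingers=1)

```text
clock: 4.75
tcp_pos: [0.46, -0.2463, 0.2302]
ee_rot: [-3.077, 0.635, 0.001]
force: [-4.2, 0.5, 2.8]
gripper_width: 0.0314
```

```bash
python3 snap.py 2 wrist scene
```

```text
{'clock': np.float64(4.75), 'q': array([-6.0590e-01,  4.2520e-01,  1.6745e+00, -3.0000e-04,  1.0426e+00,
       -1.9890e-01]), 'tcp_pos': array([ 0.46  , -0.2463,  0.2302]), 'ee_rot': array([-3.0768e+00,  6.3470e-01,  1.2000e-03]), 'force': array([-4.2412,  0.5046,  2.7552]), 'gripper_width': np.float64(0.0314)}
```

View pics/wrist2.png

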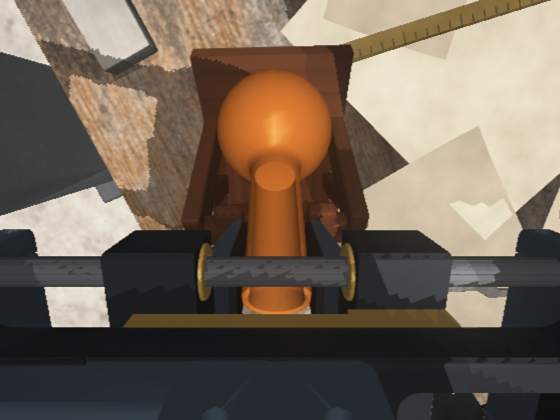

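View pics/scene2.png

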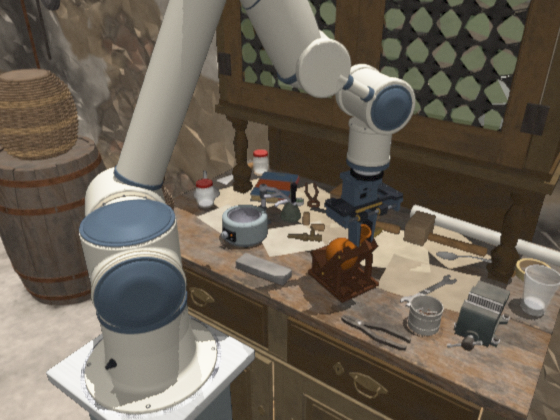

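Request:
move_arm(commands=[[[0, 0, -5, 0], [0, 0, -10, 0], [0, 0, -10, 0], [0, 0, -10, 0], [0, 0, -10, 0], [0, 0, 0, 0]]])

```text
clock: 5.6
tcp_pos: [0.4606, -0.2465, 0.2761]
ee_rot: [3.076, -0.635, 0.002]
force: [-0.1, -0.6, -2.8]
gripper_width: 0.0312
```

```bash
python3 snap.py 3 wrist scene; python3 -c "
import cv2
a=cv2.imread('pics/scene3.png')[150:320,250:450];cv2.imwrite('pics/s3z.png',cv2.resize(a,None,fx=3,fy=3))"
```

```text
{'clock': np.float64(5.6), 'q': array([-6.0580e-01,  3.6760e-01,  1.6188e+00,  1.0000e-04,  1.1536e+00,
       -1.9890e-01]), 'tcp_pos': array([ 0.4606, -0.2465,  0.2761]), 'ee_rot': array([ 3.0762e+00, -6.3480e-01,  2.3000e-03]), 'force': array([-0.1086, -0.5753, -2.8028]), 'gripper_width': np.float64(0.0312)}
```

View pics/wrist3.png

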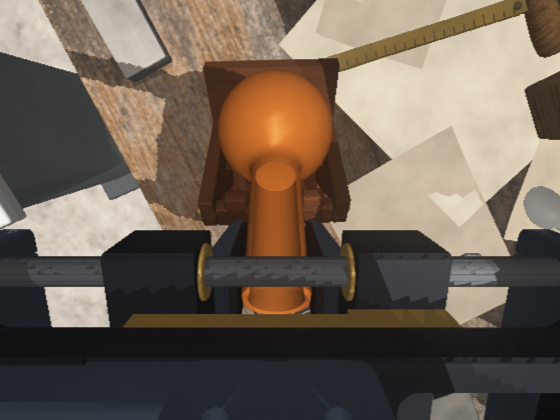

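View pics/s3z.png

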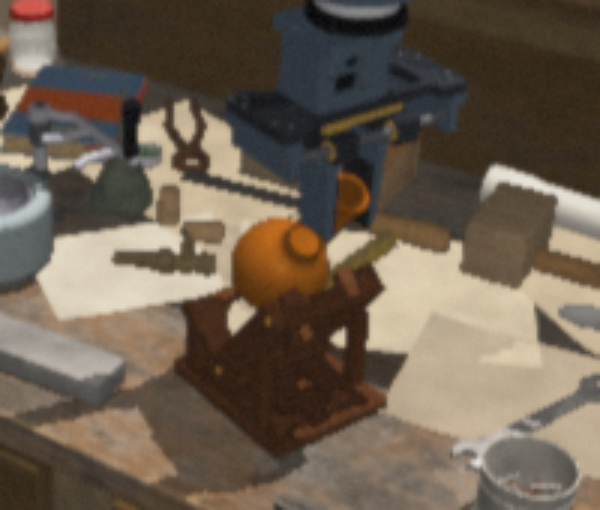

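Request:
move_arm(commands=[[[0, 0, -20, 0], [0, 0, -25, 0], [0, 0, -25, 0], [0, 0, -25, 0], [0, 0, -25, 0], [0, 0, -14, 0], [0, 0, 0, 0]]])

```text
clock: 6.58
tcp_pos: [0.4605, -0.2465, 0.4094]
ee_rot: [3.076, -0.635, 0.001]
force: [-0.4, 0.1, -2.8]
gripper_width: 0.0317
```

```bash
python3 snap.py 4 scene top; python3 -c "
import cv2
a=cv2.imread('pics/scene4.png')[170:260,200:320];cv2.imwrite('pics/s4z.png',cv2.resize(a,None,fx=6,fy=6,interpolation=cv2.INTER_CUBIC))
a=cv2.imread('pics/top4.png')[175:265,205:295];cv2.imwrite('pics/t4z.png',cv2.resize(a,None,fx=6,fy=6,interpolation=cv2.INTER_CUBIC))"
```

```text
{'clock': np.float64(6.575), 'q': array([-0.6058,  0.2474,  1.412 ,  0.    ,  1.4813, -0.1989]), 'tcp_pos': array([ 0.4605, -0.2465,  0.4094]), 'ee_rot': array([ 3.0765e+00, -6.3480e-01,  1.3000e-03]), 'force': array([-0.3966,  0.1268, -2.8062]), 'gripper_width': np.float64(0.0317)}
```

View pics/s4z.png

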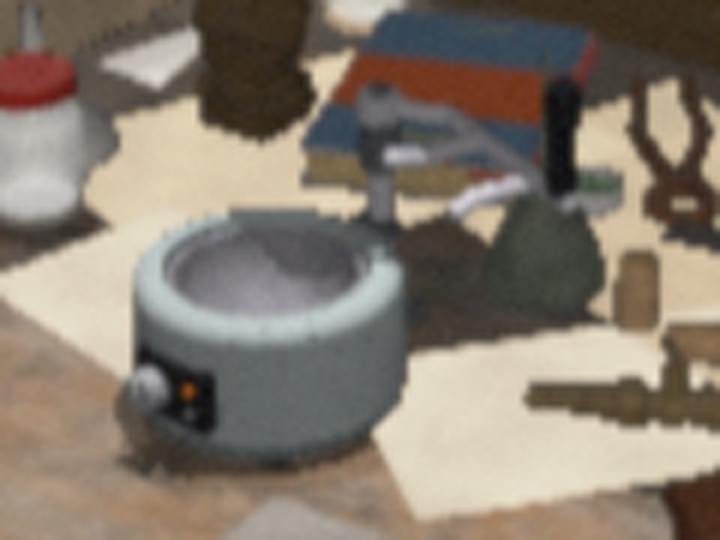

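View pics/t4z.png

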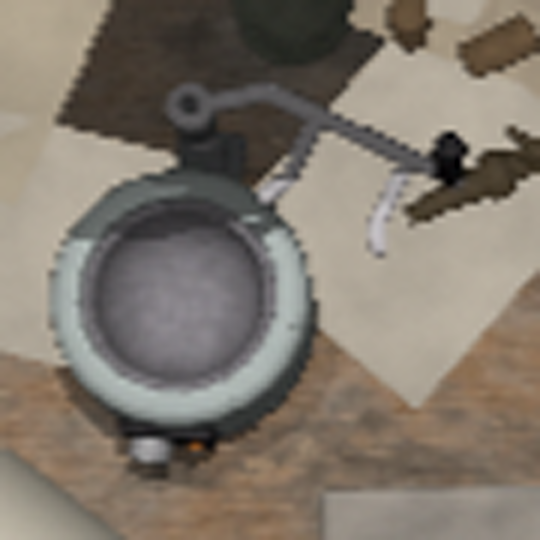

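```bash
python3 - <<'E'
from h import *
T=lambda u,v:(205+u/6-.42,175+v/6-.42)
S=lambda u,v:(200+u/6-.42,170+v/6-.42)
for t in [(181,294),(182,296)]: print("bowl top",onz("top",*T(*t),.08))
for t in [(269,268),(269,272)]: print("bowl scene",onz("scene",*S(*t),.08))
print(two(ray("top",*T(181,295)),ray("scene",*S(269,270))))
print("pivot",two(ray("top",*T(190,104)),ray("scene",*S(379,92))),onz("top",*T(190,104),.14))
print("handle top",two(ray("top",*T(450,140)),ray("scene",*S(562,80))),onz("top",*T(450,140),.198))
print("tips",onz("top",*T(378,250),.135),onz("top",*T(265,198),.135))
# predicted checks
N=np.array([.492,.1485,.078])
for z in (.08,.0): print(proj("top",[N[0],N[1],z]))
# outline: project circles r=.068 z=.08 bounds in both
th=np.linspace(0,6.283,200)
for r,z in ((.0475,.08),(.068,.0),(.068,.07)):
  for n,o in (("top",(205,175)),("scene",(200,170))):
    q=np.array([(proj(n,[N[0]+r*np.cos(a),N[1]+r*np.sin(a),z])-o+.42)*6 for a in th]);print(r,z,n,q.min(0).round(),q.max(0).round())
E
```

```text
bowl top [0.4964475  0.14893604 0.08      ]
bowl top [0.49542388 0.14835135 0.08      ]
bowl scene [0.49134868 0.14468163 0.08      ]
bowl scene [0.48828285 0.14217905 0.08      ]
(array([0.49689061, 0.14950018, 0.07467514]), np.float64(4.6562124914238464e-05))
pivot (array([0.58204646, 0.14409832, 0.14002862]), np.float64(0.000534928691846395)) [0.58223069 0.14389993 0.14      ]
handle top (array([0.55516123, 0.0137061 , 0.19461689]), np.float64(0.002665618274321672)) [0.55518249 0.0126298  0.198     ]
tips [0.51306758 0.04649266 0.135     ] [0.5369467 0.1040229 0.135    ]
[234.79200713 224.99936363]
[237.31997642 229.33560245]
0.0475 0.08 top [ 89. 212.] [273. 394.]
0.0475 0.08 scene [167. 219.] [360. 315.]
0.068 0.0 top [ 72. 207.] [321. 453.]
0.068 0.0 scene [134. 333.] [405. 478.]
0.068 0.07 top [ 52. 178.] [314. 436.]
0.068 0.07 scene [126. 217.] [402. 355.]
```

Request:
move_arm(commands=[[[0, 0, 0, 0.1], [0, 0, 0, 0.166], [0, 0, 0, 0.166], [0, 0, 0, 0.166], [0, 0, 0, 0.166], [0, 0, 0, 0.166], [0, 0, 0, 0.134], [0, 0, 0, 0.1], [-10, 1, 0, 0], [-20, 2, 0, 0], [-30, 2, 0, 0], [-32, 2, 0, 0]]])

```text
clock: 8.18
tcp_pos: [0.4527, -0.1523, 0.409]
ee_rot: [-2.223, 2.219, 0.001]
force: [-0.9, -0.1, -1.7]
gripper_width: 0.0315
```

Request:
move_arm(commands=[[[-32, 2, 0, 0], [-32, 2, 0, 0], [-32, 2, 0, 0], [-32, 2, 0, 0], [-32, 2, 0, 0], [-32, 2, 0, 0], [-32, 2, 0, 0], [-30, 2, 0, 0], [-25, 3, 0, 0], [-15, 3, 0, 0], [-8, 0, 0, 0], [0, 0, 0, 0]]])

```text
clock: 9.68
tcp_pos: [0.4313, 0.1478, 0.4092]
ee_rot: [2.222, -2.221, 0.0]
force: [-0.3, -0.3, -1.9]
gripper_width: 0.0311
```

```bash
python3 snap.py 5 scene top wrist; python3 -c "
import cv2
a=cv2.imread('pics/scene5.png')[130:270,180:350];cv2.imwrite('pics/s5z.png',cv2.resize(a,None,fx=4,fy=4,interpolation=cv2.INTER_CUBIC))
a=cv2.imread('pics/top5.png')[155:285,185:315];cv2.imwrite('pics/t5z.png',cv2.resize(a,None,fx=4,fy=4,interpolation=cv2.INTER_CUBIC))"
```

```text
{'clock': np.float64(9.675), 'q': array([ 1.9900e-01,  1.4250e-01,  1.5503e+00, -1.0000e-04,  1.4488e+00,
        1.7692e+00]), 'tcp_pos': array([0.4313, 0.1478, 0.4092]), 'ee_rot': array([ 2.2221e+00, -2.2206e+00,  1.0000e-04]), 'force': array([-0.2601, -0.3451, -1.8851]), 'gripper_width': np.float64(0.0311)}
```

View pics/s5z.png

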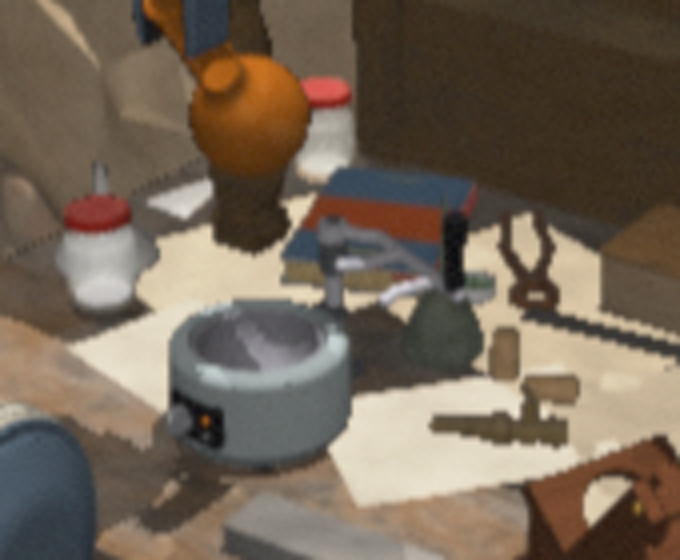

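View pics/t5z.png

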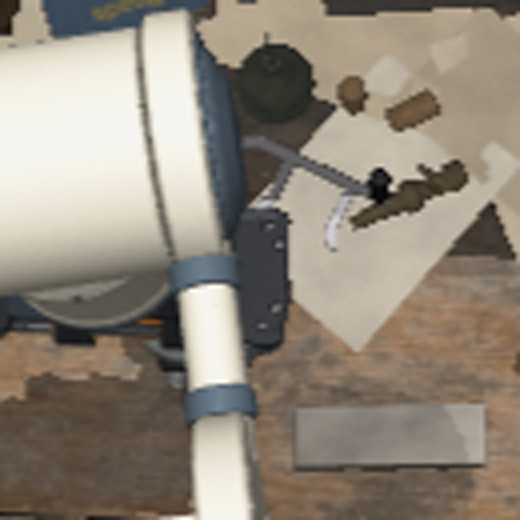

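View pics/wrist5.png

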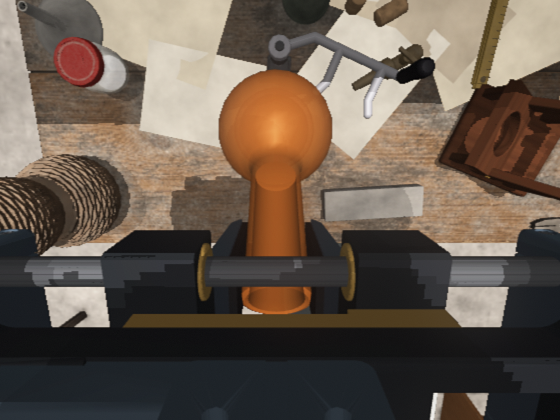

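```bash
python3 - <<'E'
from h import *
S=lambda u,v:(180+u/4-.4,130+v/4-.4)
i=dict(np.load("pics/wrist5.npz"))
a=cv2.imread("pics/scene5.png");m=cv2.inRange(cv2.cvtColor(a,cv2.COLOR_BGR2HSV),(8,165,60),(22,255,255));m[180:]=0;m[:,300:]=0
cn=max(cv2.findContours(m,cv2.RETR_EXTERNAL,cv2.CHAIN_APPROX_NONE)[0],key=len)[:,0];p=cn[(cn[:,1]>152)]
print("scene ball px",cv2.fitEllipse(p.astype(np.float32)),"pred",proj("scene",[.4955,.148,.257]))
a=cv2.imread("pics/wrist5.png");m=cv2.inRange(cv2.cvtColor(a,cv2.COLOR_BGR2HSV),(8,165,60),(22,255,255))
m[250:]=0;m[:,:200]=0;m[:,350:]=0;cn=max(cv2.findContours(m,cv2.RETR_EXTERNAL,cv2.CHAIN_APPROX_NONE)[0],key=len)[:,0];p=cn[(cn[:,1]<140)]
e=cv2.fitEllipse(p.astype(np.float32));print("wrist ball",e,onz("w",*e[0],.257,i))
print("two",two(ray("w",*e[0],i),ray("scene",*S(250,116))))
print("pivot wrist",onz("w",279.5,45.5,.14,i),"handle top",onz("w",427,67,.198,i),"tri",two(ray("w",427,67,i),ray("top",279.6,198)))
E
```

```text
scene ball px ((242.0073699951172, 157.72854614257812), (27.905811309814453, 31.672203063964844), 3.1162469387054443) pred [241.97204165 158.08298634]
wrist ball ((275.0386657714844, 128.63613891601562), (110.47522735595703, 117.07135772705078), 0.2068021148443222) [0.49781425 0.14639172 0.257     ]
two (array([0.49702649, 0.14732114, 0.25512227]), np.float64(0.002433331460251247))
pivot wrist [0.58206701 0.14198576 0.14      ] handle top [0.55120654 0.01146951 0.198     ] tri (array([0.55222461, 0.0127701 , 0.20192418]), np.float64(0.0034123889322753608))
```

Request:
move_arm(commands=[[[0, 0, 10, 0], [0, 0, 18, 0], [0, 0, 18, 0], [0, 0, 18, 0], [0, 0, 18, 0], [0, 0, 18, 0], [0, 0, 18, 0], [0, 0, 18, 0], [0, 0, 14, 0], [0, 0, 8, 0], [0, 0, 0, 0], [0, 0, 0, 0]]])

```text
clock: 11.32
tcp_pos: [0.4316, 0.1476, 0.2516]
ee_rot: [-2.221, 2.221, -0.001]
force: [-0.2, -0.2, -1.8]
gripper_width: 0.0316
```

```bash
python3 snap.py 6 scene wrist; python3 -c "
import cv2
a=cv2.imread('pics/scene6.png')[130:270,180:350];cv2.imwrite('pics/s6z.png',cv2.resize(a,None,fx=4,fy=4,interpolation=cv2.INTER_CUBIC))"
```

```text
{'clock': np.float64(11.325), 'q': array([ 0.1985,  0.3116,  1.7992, -0.    ,  1.0302,  1.7696]), 'tcp_pos': array([0.4316, 0.1476, 0.2516]), 'ee_rot': array([-2.2208e+00,  2.2214e+00, -6.0000e-04]), 'force': array([-0.1605, -0.1608, -1.8429]), 'gripper_width': np.float64(0.0316)}
```

View pics/s6z.png

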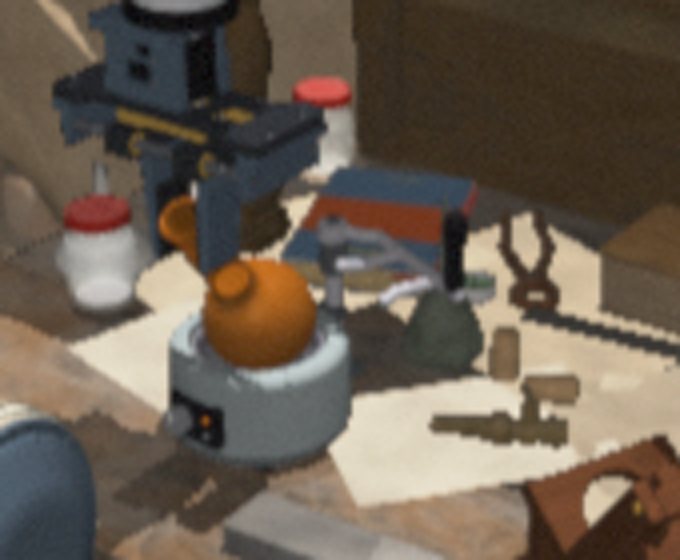

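View pics/wrist6.png

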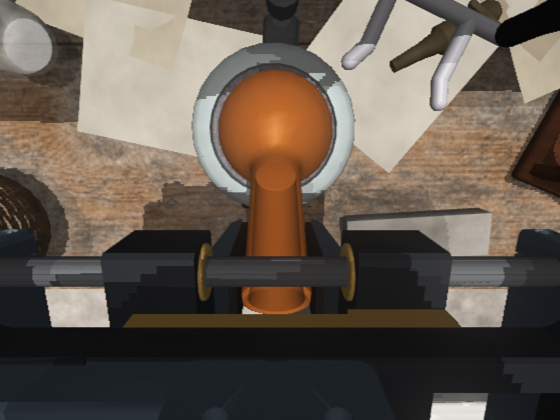

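Request:
move_arm(commands=[[[0, 0, 4, 0], [0, 0, 4, 0], [0, 0, 3, 0], [0, 0, 3, 0], [0, 0, 2, 0], [0, 0, 2, 0], [0, 0, 1, 0], [0, 0, 0, 0]]])

```text
clock: 12.42
tcp_pos: [0.4314, 0.1477, 0.2323]
ee_rot: [-2.221, 2.221, -0.0]
force: [0.4, 0.5, -1.7]
gripper_width: 0.0316
```

Request:
move_arm(commands=[[[0, 0, 1, 0], [0, 0, 1, 0], [0, 0, 0, 0]]])

```text
clock: 12.8
tcp_pos: [0.431, 0.1482, 0.2309]
ee_rot: [-2.221, 2.221, 0.001]
force: [-8.6, 7.2, 17.4]
gripper_width: 0.0313
```

Request:
move_arm(commands=[[[0, 0, 1, 0], [0, 0, 0, 0]]])

```text
clock: 13.05
tcp_pos: [0.4307, 0.1484, 0.23]
ee_rot: [-2.221, 2.221, 0.002]
force: [-12.0, 8.5, 23.0]
gripper_width: 0.0316
```

Request:
move_arm(commands=[[[-1, 1, -1, 0], [-0.5, 0.5, -0.5, 0], [0, 0, 0, 0]]])

```text
clock: 13.42
tcp_pos: [0.4299, 0.1491, 0.2307]
ee_rot: [-2.221, 2.222, -0.0]
force: [-0.8, 0.5, 0.7]
gripper_width: 0.0315
```

Request:
move_arm(commands=[[[0, 0, 1, 0], [0, 0, 0, 0]]])

```text
clock: 13.68
tcp_pos: [0.4302, 0.1492, 0.2298]
ee_rot: [-2.221, 2.221, -0.0]
force: [-0.0, 1.2, 2.6]
gripper_width: 0.0316
```

Request:
move_arm(commands=[[[0, 0, 1, 0], [0, 0, 0, 0]]])

```text
clock: 13.92
tcp_pos: [0.43, 0.1494, 0.2291]
ee_rot: [-2.221, 2.221, 0.0]
force: [-3.4, 4.5, 11.9]
gripper_width: 0.032
```

Request:
move_arm(commands=[[[0, -4, -3, 0], [0, -4.2, -2.8, 0], [0, -4.3, -2.3, 0], [0, -4.4, -2.2, 0], [0, 0, 0, 0]]])

```text
clock: 14.55
tcp_pos: [0.446, 0.149, 0.239]
ee_rot: [2.22, -2.22, -0.002]
force: [-9.5, 2.0, 8.9]
gripper_width: 0.0316
```

```bash
python3 snap.py 7 scene wrist; python3 -c "
import cv2
a=cv2.imread('pics/scene7.png')[130:270,180:350];cv2.imwrite('pics/s7z.png',cv2.resize(a,None,fx=4,fy=4,interpolation=cv2.INTER_CUBIC))"
```

```text
{'clock': np.float64(14.55), 'q': array([1.9520e-01, 3.4900e-01, 1.7818e+00, 3.0000e-04, 1.0133e+00,
       1.7662e+00]), 'tcp_pos': array([0.446, 0.149, 0.239]), 'ee_rot': array([ 2.2197, -2.2205, -0.0025]), 'force': array([-9.5489,  2.0105,  8.9293]), 'gripper_width': np.float64(0.0316)}
```

View pics/s7z.png

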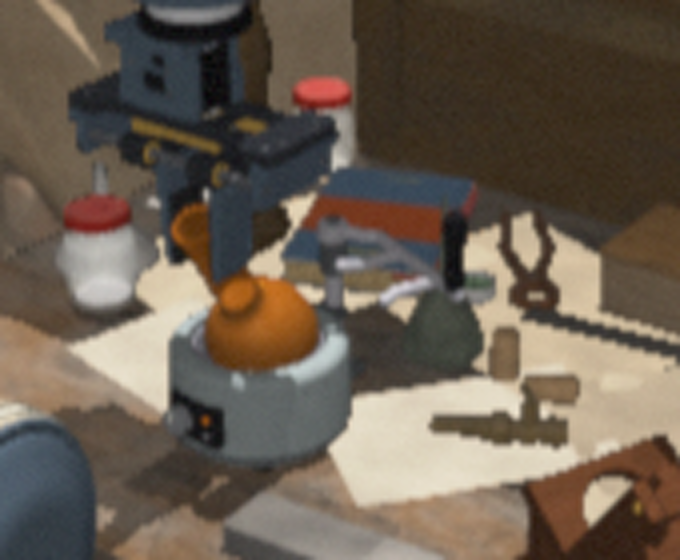

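View pics/wrist7.png

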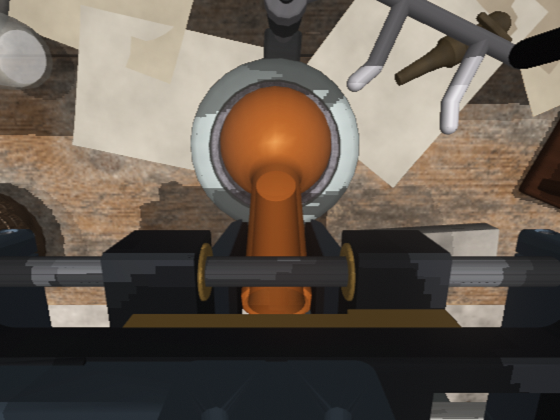

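```bash
python3 - <<'E'
from h import *
for z in (.078,.085,.10):
  c=proj("scene",[.4955,.149,z]);print(z,(c-[180,130]+.4)*4)
i=cams.camera_info("scene");print(.0425*484/np.linalg.norm(i["pose"][:3,3]-[.495,.149,.08])*4)
w=dict(np.load("pics/wrist7.npz"))
for z in (.078,.085): print(proj("w",[.495,.149,z],w))
E
```

```text
0.078 [258.38115257 336.98437491]
0.085 [258.01256724 328.75696007]
0.1 [257.21683423 310.99492559]
57.155664338652734
[274.06922522 150.85070914]
[274.02576572 151.4844057 ]
```

Request:
move_arm(commands=[[[0, -4.5, -1.8, 0], [0, -4.5, -1.7, 0], [0, -4.6, -1.5, 0], [0, -4.7, -1.3, 0], [0, -4.8, -1.1, 0], [0, -4.8, -0.9, 0], [0, 0, 0, 0]]])

```text
clock: 15.52
tcp_pos: [0.4734, 0.149, 0.2474]
ee_rot: [2.219, -2.22, -0.003]
force: [-13.0, 1.6, 15.3]
gripper_width: 0.0315
```

Request:
move_arm(commands=[[[0, -4.8, -0.7, 0], [0, -4.9, -0.5, 0], [0, -4.9, -0.3, 0], [0, -5, -0.1, 0], [0, 0, 0, 0]]])

```text
clock: 16.15
tcp_pos: [0.4937, 0.149, 0.2492]
ee_rot: [2.22, -2.221, -0.002]
force: [-9.0, 1.3, 14.3]
gripper_width: 0.0317
```

```bash
python3 snap.py 8 scene wrist; python3 -c "
import cv2
a=cv2.imread('pics/scene8.png')[130:270,180:350];cv2.imwrite('pics/s8z.png',cv2.resize(a,None,fx=4,fy=4,interpolation=cv2.INTER_CUBIC))"
```

```text
{'clock': np.float64(16.15), 'q': array([1.7720e-01, 3.9290e-01, 1.6659e+00, 1.0000e-04, 1.0847e+00,
       1.7483e+00]), 'tcp_pos': array([0.4937, 0.149 , 0.2492]), 'ee_rot': array([ 2.2200e+00, -2.2208e+00, -1.7000e-03]), 'force': array([-9.0216,  1.336 , 14.2874]), 'gripper_width': np.float64(0.0317)}
```

View pics/s8z.png

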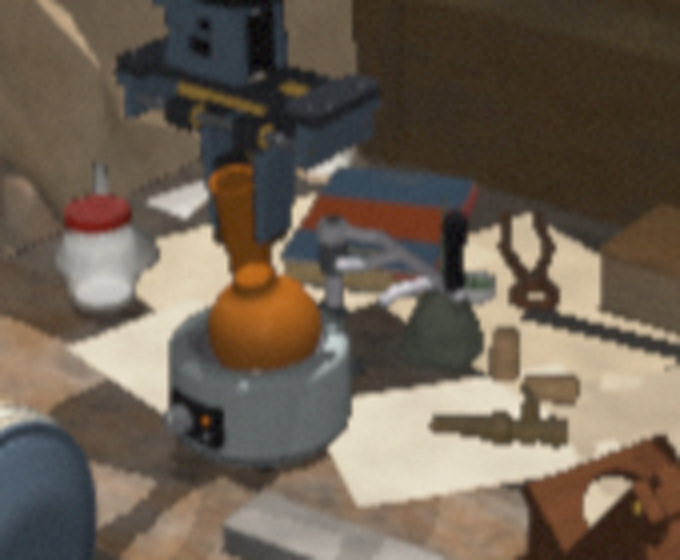

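View pics/wrist8.png

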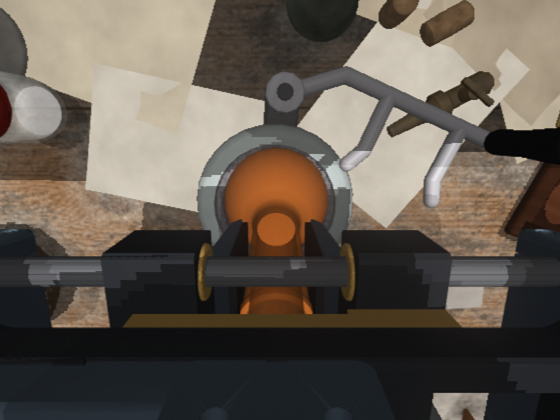

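Request:
move_arm(commands=[[[0, -4, 0, 0], [0, -4, 0.5, 0], [0, -4, 0.5, 0], [0, 0, 0, 0]]])

```text
clock: 16.75
tcp_pos: [0.5059, 0.149, 0.2486]
ee_rot: [2.221, -2.221, -0.001]
force: [-9.4, 0.5, 19.9]
gripper_width: 0.0311
```

```bash
python3 snap.py 9 scene wrist; python3 -c "
import cv2
a=cv2.imread('pics/scene9.png')[130:270,180:350];cv2.imwrite('pics/s9z.png',cv2.resize(a,None,fx=4,fy=4,interpolation=cv2.INTER_CUBIC))"
```

```text
{'clock': np.float64(16.75), 'q': array([ 0.1732,  0.4085,  1.6397, -0.    ,  1.0944,  1.7443]), 'tcp_pos': array([0.5059, 0.149 , 0.2486]), 'ee_rot': array([ 2.2205e+00, -2.2212e+00, -9.0000e-04]), 'force': array([-9.382 ,  0.4646, 19.8813]), 'gripper_width': np.float64(0.0311)}
```

View pics/s9z.png

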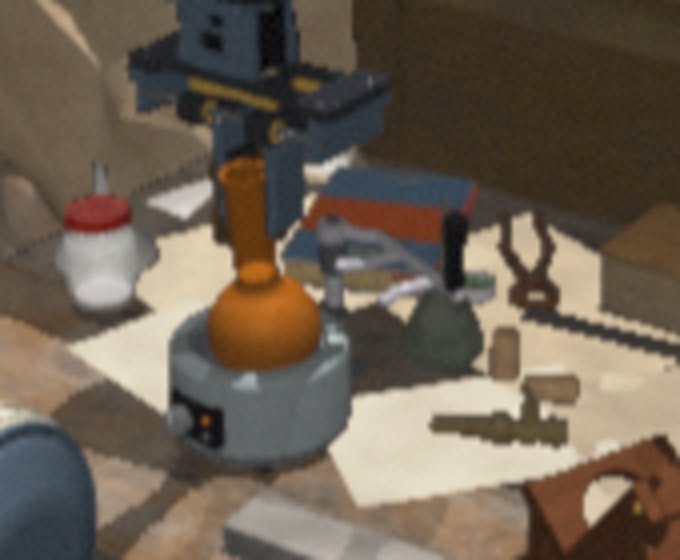

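Request:
move_arm(commands=[[[0, 0, 0, 0], [0, 0, 0, 0], [0, 0, 0, 0], [0, 0, 0, 0], [0, 0, 0, 0], [0, 0, 0, 0]]], fingers=0)

```text
clock: 17.6
tcp_pos: [0.5063, 0.1491, 0.2479]
ee_rot: [2.221, -2.222, 0.0]
force: [-0.1, 0.6, -0.5]
gripper_width: 0.0886
```

```bash
python3 snap.py 10 scene wrist; python3 -c "
import cv2
a=cv2.imread('pics/scene10.png')[130:270,180:350];cv2.imwrite('pics/s10z.png',cv2.resize(a,None,fx=4,fy=4,interpolation=cv2.INTER_CUBIC))"
```

```text
{'clock': np.float64(17.6), 'q': array([ 0.1733,  0.4095,  1.6403, -0.    ,  1.0918,  1.7443]), 'tcp_pos': array([0.5063, 0.1491, 0.2479]), 'ee_rot': array([ 2.2212, -2.2216,  0.    ]), 'force': array([-0.1128,  0.6354, -0.461 ]), 'gripper_width': np.float64(0.0886)}
```

View pics/s10z.png

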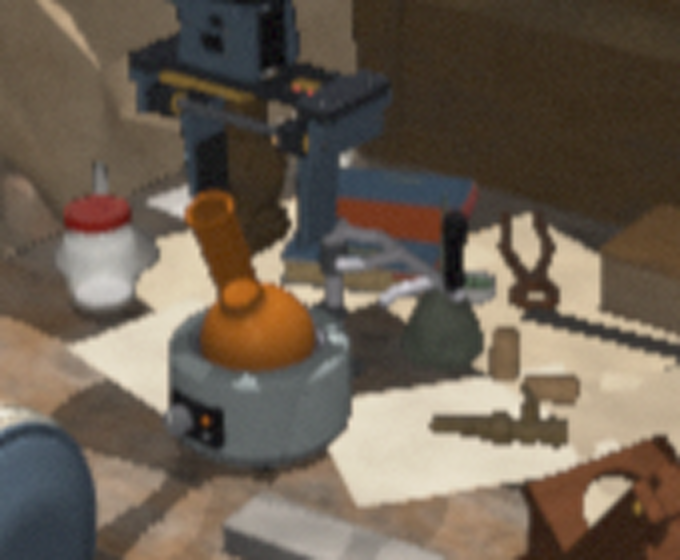

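View pics/wrist10.png

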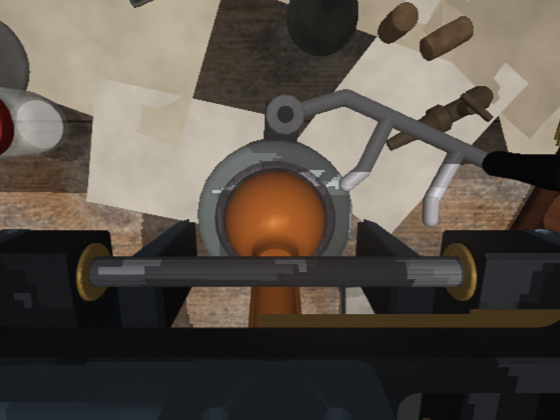

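```bash
python3 - <<'E'
from h import *
S=lambda u,v:np.array((180+u/4-.4,130+v/4-.4))
from scipy.optimize import least_squares
def lean(C,pix):
    f=lambda a:proj("scene",np.array(C)+.135*np.array([a[0],a[1],np.sqrt(max(0,1-a[0]**2-a[1]**2))]))-pix
    r=least_squares(f,[0,0]);return np.degrees(np.arcsin(r.x)),r.cost
print(lean([.4945,.149,.078],S(212,207)))
w=dict(np.load("pics/wrist10.npz"));print(proj("w",[.4945,.149,.078],w))
E
python3 snap.py 11 scene
```

```text
(array([-20.09886841,  -1.65410897]), np.float64(1.454028420503369e-26))
[274.30257726 222.20399251]
{'clock': np.float64(17.7), 'q': array([0.1733, 0.4095, 1.6403, 0.    , 1.0918, 1.7443]), 'tcp_pos': array([0.5063, 0.1491, 0.2479]), 'ee_rot': array([ 2.2212, -2.2216, -0.    ]), 'force': array([ 0.2507,  0.2121, -0.4446]), 'gripper_width': np.float64(0.0911)}
```

Request:
move_arm(commands=[[[0, 0, -15, 0], [0, 0, -20, 0], [0, 0, -20, 0], [0, 20, -5, 0], [0, 21, 0, -0.1745], [0, 0, 0, -0.1745], [0, 0, 0, -0.1745], [0, 0, 0, -0.1745], [0, 0, 0, -0.1745], [0, 0, 0, -0.1745], [0, 0, 0, -0.1745], [0, 0, 0, -0.1745]]])

```text
clock: 19.25
tcp_pos: [0.4638, 0.1491, 0.3078]
ee_rot: [3.13, -0.265, -0.001]
force: [-0.9, 0.6, -0.3]
gripper_width: 0.091
```

Request:
move_arm(commands=[[[0, 0, 0, -0.1748], [0, 0, 0, 0]]])

```text
clock: 19.5
tcp_pos: [0.4641, 0.1491, 0.3079]
ee_rot: [3.141, -0.001, -0.001]
force: [0.1, 0.2, 0.5]
gripper_width: 0.0911
```

```bash
python3 snap.py 12 scene wrist; python3 -c "
import cv2
a=cv2.imread('pics/scene12.png')[100:270,180:350];cv2.imwrite('pics/s12z.png',cv2.resize(a,None,fx=3.5,fy=3.5,interpolation=cv2.INTER_CUBIC))"
```

```text
{'clock': np.float64(19.5), 'q': array([0.1883, 0.2835, 1.6522, 0.    , 1.2065, 0.1891]), 'tcp_pos': array([0.4641, 0.1491, 0.3079]), 'ee_rot': array([ 3.1415e+00, -1.3000e-03, -9.0000e-04]), 'force': array([0.093 , 0.227 , 0.5352]), 'gripper_width': np.float64(0.0911)}
```

View pics/s12z.png

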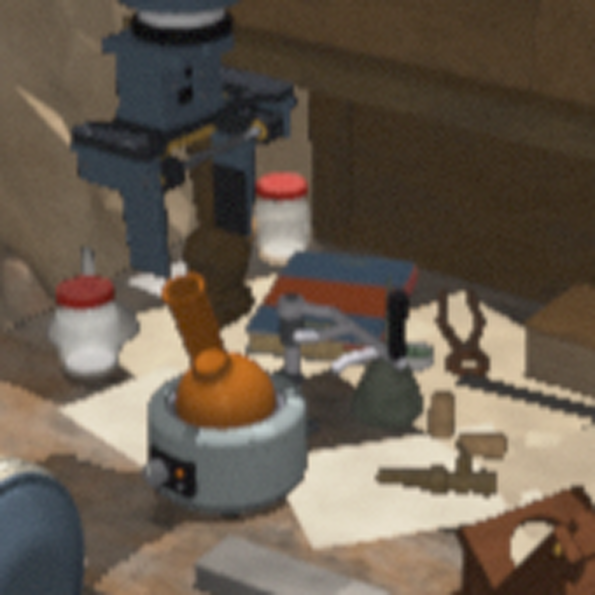

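View pics/wrist12.png

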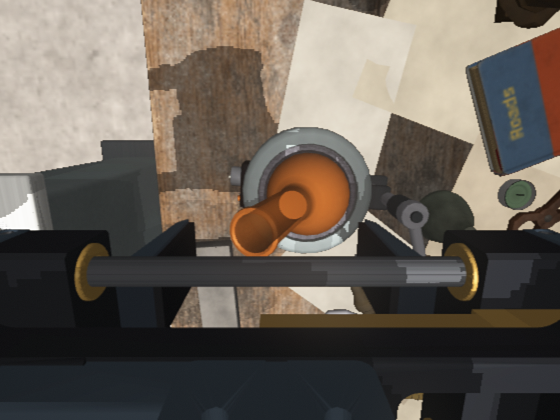

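```bash
python3 - <<'E'
from h import *
w=dict(np.load("pics/wrist12.npz"))
print(onz("w",256,231,.2049,w),onz("w",311,196,.078,w))
S=(180+185/3.5-.4,100+289/3.5-.4);print(two(ray("w",256,231,w),ray("scene",*S)))
E
```

```text
[0.45138066 0.14999298 0.2049    ] [0.50048676 0.1463343  0.078     ]
(array([0.4510529 , 0.14842477, 0.20009274]), np.float64(1.4889152964193123e-05))
```

Request:
move_arm(commands=[[[0, 0, 10, 0], [0, 0, 15, 0], [0, 0, 15, 0], [0, 0, 12, 0], [0, 0, 6, 0], [0, 0, 0, 0]]])

```text
clock: 20.35
tcp_pos: [0.4651, 0.1491, 0.2496]
ee_rot: [3.141, -0.001, -0.001]
force: [0.0, 0.1, -0.5]
gripper_width: 0.0912
```

Request:
move_arm(commands=[[[0, 0, 0, 0], [0, 0, 0, 0], [0, 0, 0, 0], [0, 0, 0, 0], [0, 0, 0, 0]]], fingers=0.4)

```text
clock: 20.98
tcp_pos: [0.4652, 0.1491, 0.25]
ee_rot: [-3.142, 0.0, 0.0]
force: [-0.5, -0.2, 0.7]
gripper_width: 0.0545
```

Request:
move_arm(commands=[[[4, 0, 0, 0], [4, 0, 0, 0], [4, 0, 0, 0], [4, 0, 0, 0], [4, 0, 0, 0], [0, 0, 0, 0]]])

```text
clock: 21.72
tcp_pos: [0.4856, 0.1491, 0.2499]
ee_rot: [-3.142, 0.0, -0.0]
force: [0.1, 0.4, 0.4]
gripper_width: 0.0549
```

Request:
move_arm(commands=[[[0, 0, 0, 0], [0, 0, 0, 0], [0, 0, 0, 0], [3, 0, 0, 0], [3, 0, 0, 0], [3, 0, 0, 0], [0, 0, 0, 0]]], fingers=0.58)

```text
clock: 22.6
tcp_pos: [0.4946, 0.1491, 0.2499]
ee_rot: [-3.142, 0.0, -0.0]
force: [-1.3, -0.4, -0.3]
gripper_width: 0.0385
```

```bash
python3 snap.py 13 scene wrist; python3 -c "
import cv2
a=cv2.imread('pics/scene13.png')[130:270,180:350];cv2.imwrite('pics/s13z.png',cv2.resize(a,None,fx=4,fy=4,interpolation=cv2.INTER_CUBIC))"
```

```text
{'clock': np.float64(22.6), 'q': array([ 0.1772,  0.3924,  1.6644, -0.    ,  1.0847,  0.1775]), 'tcp_pos': array([0.4946, 0.1491, 0.2499]), 'ee_rot': array([-3.1416e+00,  4.0000e-04, -3.0000e-04]), 'force': array([-1.2767, -0.397 , -0.2917]), 'gripper_width': np.float64(0.0385)}
```

View pics/s13z.png

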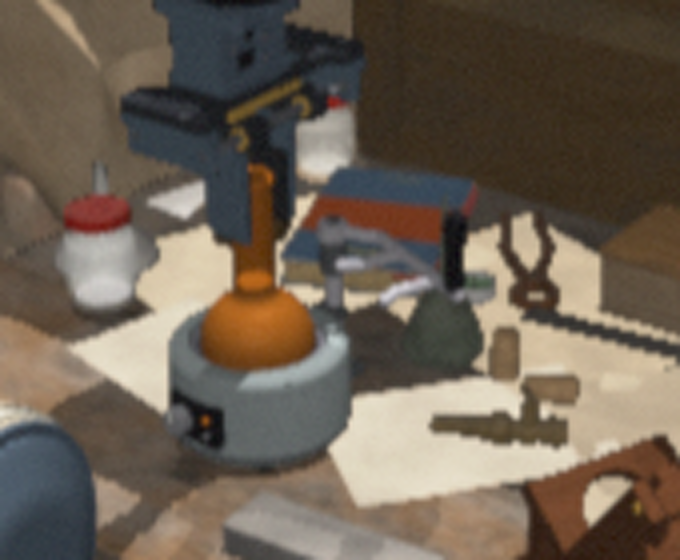

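View pics/wrist13.png

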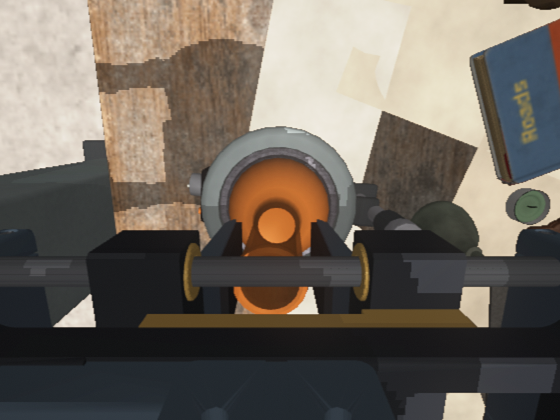

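Request:
move_arm(commands=[[[0, 0, 0, 0], [0, 0, 0, 0], [0, 0, 0, 0], [0, 0, 0, 0]]], fingers=0.66)

```text
clock: 23.2
tcp_pos: [0.4945, 0.1491, 0.25]
ee_rot: [-3.142, 0.0, -0.001]
force: [2.4, 0.7, -1.3]
gripper_width: 0.0318
```

Request:
move_arm(commands=[[[0, 0, 0, 0], [0, 0, 0, 0], [0, 0, 0, 0], [0, 0, 0, 0]]], fingers=0.5)

```text
clock: 23.7
tcp_pos: [0.4942, 0.1491, 0.2499]
ee_rot: [3.142, -0.0, -0.0]
force: [0.3, 0.1, 0.4]
gripper_width: 0.0455
```

```bash
python3 snap.py 14 scene wrist; python3 -c "
import cv2
a=cv2.imread('pics/scene14.png')[130:270,180:350];cv2.imwrite('pics/s14z.png',cv2.resize(a,None,fx=4,fy=4,interpolation=cv2.INTER_CUBIC))"
```

```text
{'clock': np.float64(23.7), 'q': array([ 0.1773,  0.392 ,  1.6649, -0.    ,  1.0847,  0.1775]), 'tcp_pos': array([0.4942, 0.1491, 0.2499]), 'ee_rot': array([ 3.1416e+00, -3.0000e-04, -2.0000e-04]), 'force': array([0.2511, 0.0925, 0.3505]), 'gripper_width': np.float64(0.0455)}
```

View pics/s14z.png

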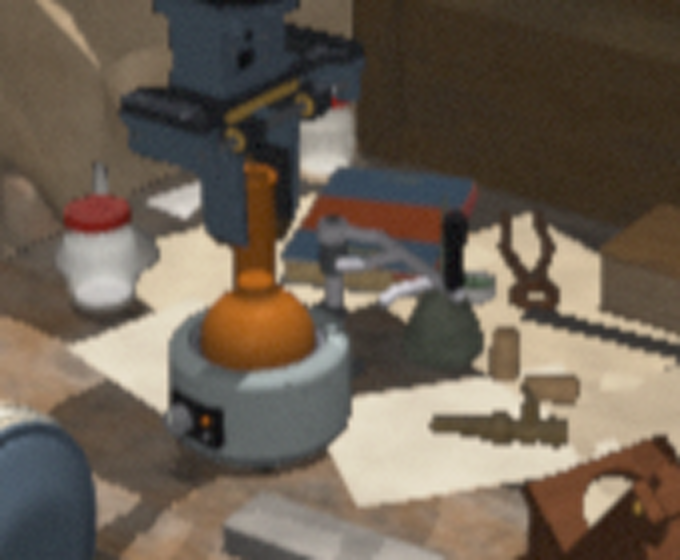

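View pics/wrist14.png

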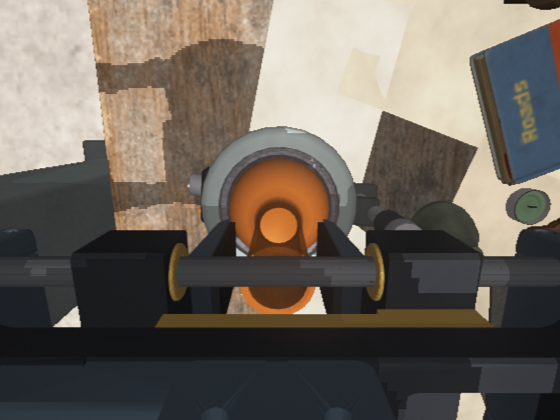

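Request:
move_arm(commands=[[[0, 0, 0, 0], [0, 0, 0, 0], [0, 0, 0, 0], [0, 0, 0, 0], [0, 0, -10, 0], [0, 0, -20, 0], [0, 0, -20, 0], [0, 0, -20, 0], [0, 30, 0, 0], [0, 40, 0, 0], [0, 40, 0, 0], [0, 0, 0, 0]]], fingers=0)

```text
clock: 25.3
tcp_pos: [0.4943, 0.0371, 0.3206]
ee_rot: [3.141, -0.005, 0.001]
force: [-0.1, 0.2, 0.5]
gripper_width: 0.0912
```

```bash
python3 snap.py 15 scene wrist top; python3 -c "
import cv2
a=cv2.imread('pics/scene15.png')[130:270,180:350];cv2.imwrite('pics/s15z.png',cv2.resize(a,None,fx=4,fy=4,interpolation=cv2.INTER_CUBIC))"
```

```text
{'clock': np.float64(25.3), 'q': array([-4.5400e-02,  2.8130e-01,  1.6160e+00, -4.0000e-04,  1.2436e+00,
       -4.2300e-02]), 'tcp_pos': array([0.4943, 0.0371, 0.3206]), 'ee_rot': array([ 3.1412e+00, -4.6000e-03,  1.0000e-03]), 'force': array([-0.0596,  0.1753,  0.4516]), 'gripper_width': np.float64(0.0912)}
```

View pics/s15z.png

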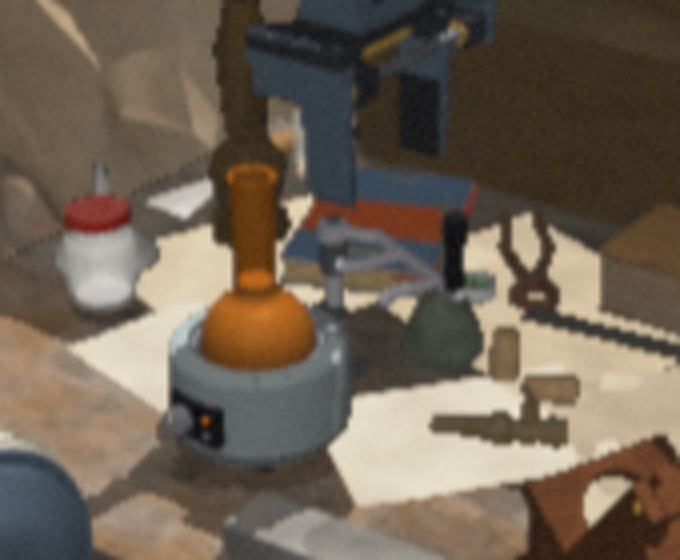

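View pics/wrist15.png

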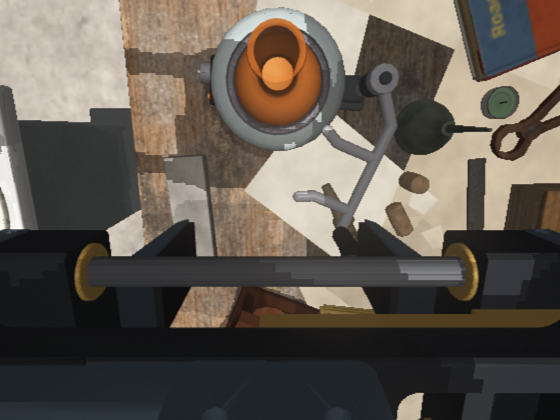

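View pics/top15.png

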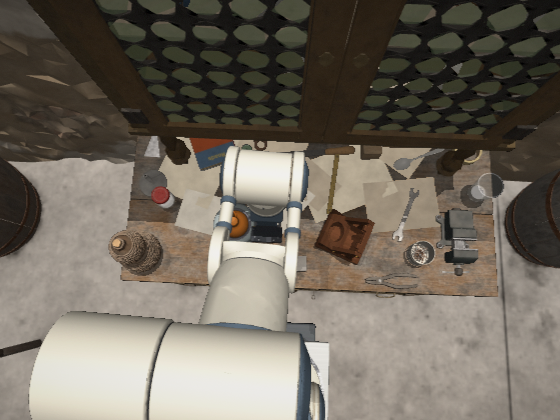

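```bash
python3 - <<'E'
from h import *
from scipy.optimize import least_squares
S=lambda u,v:np.array((180+u/4-.4,130+v/4-.4))
def lean(C,pix):
    f=lambda a:proj("scene",np.array(C)+.135*np.array([a[0],a[1],np.sqrt(max(0,1-a[0]**2-a[1]**2))]))-pix
    r=least_squares(f,[0,0]);return np.degrees(np.arcsin(r.x))
print(lean([.4945,.149,.078],S(252,175)))
w=dict(np.load("pics/wrist15.npz"))
print("ball/mouth pred",proj("w",[.4945,.149,.078],w),proj("w",[.4945,.149,.213],w),"mouth seen",onz("w",276,49,.213,w))
print("pivot",onz("w",384,78,.14,w),"handle",onz("w",343,230,.198,w), "pred handle px",proj("w",[.553,.0125,.198],w))
a=cv2.imread("pics/wrist15.png");m=cv2.inRange(cv2.cvtColor(a,cv2.COLOR_BGR2HSV),(8,165,60),(22,255,255));m[170:]=0
cn=max(cv2.findContours(m,cv2.RETR_EXTERNAL,cv2.CHAIN_APPROX_NONE)[0],key=len)[:,0];print(cv2.boundingRect(cn))
# ball: lower points
p=cn[cn[:,1]>85];print("ball",cv2.fitEllipse(p.astype(np.float32)))
print("pillar",[ (z,proj("scene",[.66,.33,z])) for z in (0,.2,.3,.4,.5)])
E
```

```text
[-1.43539877 -1.93128519]
ball/mouth pred [275.89375704  81.22575741] [275.99704134  47.41575201] mouth seen [0.49450102 0.1481592  0.213     ]
pivot [0.58150922 0.14294548 0.14      ] handle [0.54197907 0.03347721 0.198     ] pred handle px [356.76823501 257.56565799]
(236, 19, 85, 106)
ball ((278.1590576171875, 81.46267700195312), (81.884033203125, 84.42989349365234), 42.75182342529297)
pillar [(0, array([234.62150812, 199.22467775])), (0.2, array([231.65673822, 145.21786838])), (0.3, array([230.03411899, 115.65992957])), (0.4, array([228.30583409,  84.17716483])), (0.5, array([226.46121464,  50.57522794]))]
```

Request:
move_arm(commands=[[[15, 7, 0, 0], [20, 9, 0, 0], [16, 6, 0, 0], [8, 3, 0, 0.1], [0, 0, 0, 0.11], [0, 0, 15, 0], [0, 0, 20, 0], [0, 0, 20, 0], [0, 0, 15, 0], [0, 0, 10, 0], [0, 0, 0, 0]]])

```text
clock: 26.82
tcp_pos: [0.5531, 0.0142, 0.2393]
ee_rot: [3.124, -0.329, -0.002]
force: [-0.1, 0.7, 0.6]
gripper_width: 0.0909
```

```bash
python3 snap.py 16 scene wrist; python3 -c "
import cv2
a=cv2.imread('pics/scene16.png')[130:270,200:370];cv2.imwrite('pics/s16z.png',cv2.resize(a,None,fx=4,fy=4,interpolation=cv2.INTER_CUBIC))"
```

```text
{'clock': np.float64(26.825), 'q': array([-0.0823,  0.4532,  1.5887,  0.    ,  1.1008,  0.1272]), 'tcp_pos': array([0.5531, 0.0142, 0.2393]), 'ee_rot': array([ 3.1244e+00, -3.2850e-01, -1.8000e-03]), 'force': array([-0.0674,  0.7187,  0.6272]), 'gripper_width': np.float64(0.0909)}
```

View pics/s16z.png

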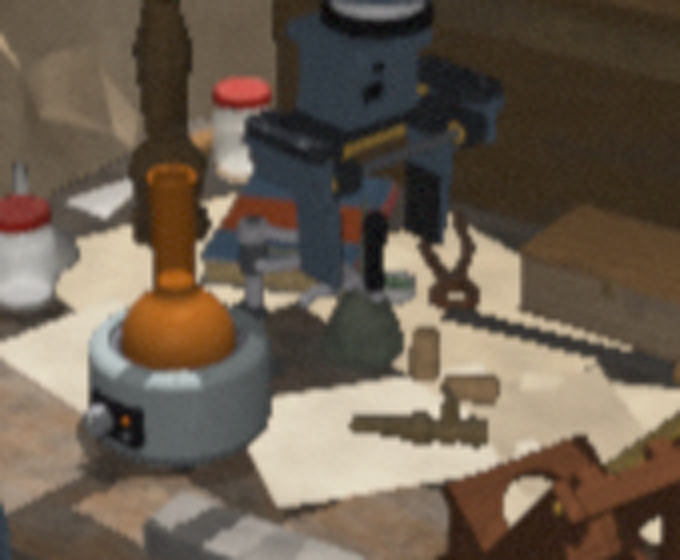

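View pics/wrist16.png

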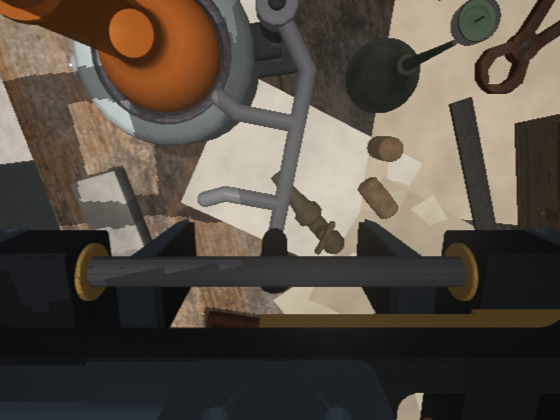

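Request:
move_arm(commands=[[[0, 0, 0, 0], [0, 0, 0, 0], [0, 0, 0, 0], [0, 0, 0, 0], [0, 0, 0, 0], [0, 0, 0, 0], [-5, -0.1, 0, 0.035], [-9.2, -0.3, 0, 0.07], [-9.2, -0.3, 0, 0.07], [-9.2, -0.3, 0, 0.07], [0, 0, 0, 0]]], fingers=0.73)

```text
clock: 28.3
tcp_pos: [0.5218, 0.0249, 0.24]
ee_rot: [3.06, -0.71, -0.001]
force: [-0.1, -1.3, 0.0]
gripper_width: 0.0247
```

```bash
python3 snap.py 17 scene wrist; python3 -c "
import cv2
a=cv2.imread('pics/scene17.png')[130:270,200:370];cv2.imwrite('pics/s17z.png',cv2.resize(a,None,fx=4,fy=4,interpolation=cv2.INTER_CUBIC))"
```

```text
{'clock': np.float64(28.3), 'q': array([-0.0667,  0.4129,  1.662 ,  0.    ,  1.0671,  0.389 ]), 'tcp_pos': array([0.5218, 0.0249, 0.24  ]), 'ee_rot': array([ 3.0604e+00, -7.0960e-01, -6.0000e-04]), 'force': array([-0.1344, -1.3498,  0.0017]), 'gripper_width': np.float64(0.0247)}
```

View pics/wrist17.png

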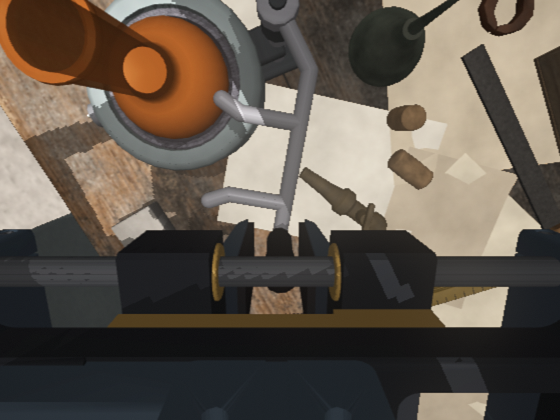

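Request:
move_arm(commands=[[[-9.2, -0.3, 0, 0.07], [-9.2, -0.3, 0, 0.07], [-9.2, -0.3, 0, 0.07], [-9.2, -0.3, 0, 0.07], [-9.2, -0.3, 0, 0.07], [-9.2, -0.3, 0, 0.07], [-9.2, -0.3, 0, 0.07], [-9.2, -0.3, 0, 0.07], [-9.2, -0.3, 0, 0.07], [-9.2, -0.3, 0, 0.07], [-9.2, -0.3, 0, 0.07], [0, 0, 0, 0]]])

```text
clock: 29.9
tcp_pos: [0.4565, 0.0983, 0.2399]
ee_rot: [-2.572, 1.804, -0.0]
force: [0.4, 0.5, -0.0]
gripper_width: 0.0248
```

```bash
python3 snap.py 18 scene wrist; python3 -c "
import cv2
a=cv2.imread('pics/scene18.png')[130:270,180:350];cv2.imwrite('pics/s18z.png',cv2.resize(a,None,fx=4,fy=4,interpolation=cv2.INTER_CUBIC))"
```

```text
{'clock': np.float64(29.9), 'q': array([0.0841, 0.3425, 1.7896, 0.    , 1.0093, 1.3075]), 'tcp_pos': array([0.4565, 0.0983, 0.2399]), 'ee_rot': array([-2.5718e+00,  1.8041e+00, -2.0000e-04]), 'force': array([ 0.3829,  0.4672, -0.0335]), 'gripper_width': np.float64(0.0248)}
```

View pics/wrist18.png

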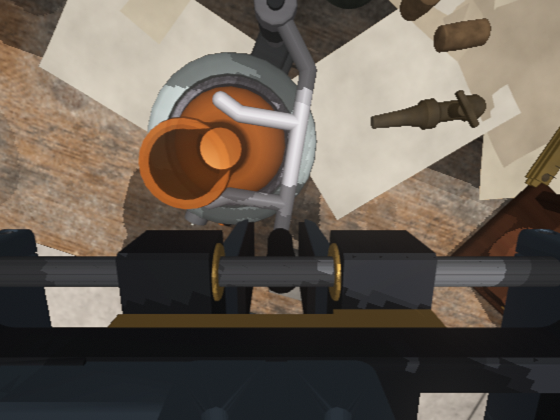

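View pics/s18z.png

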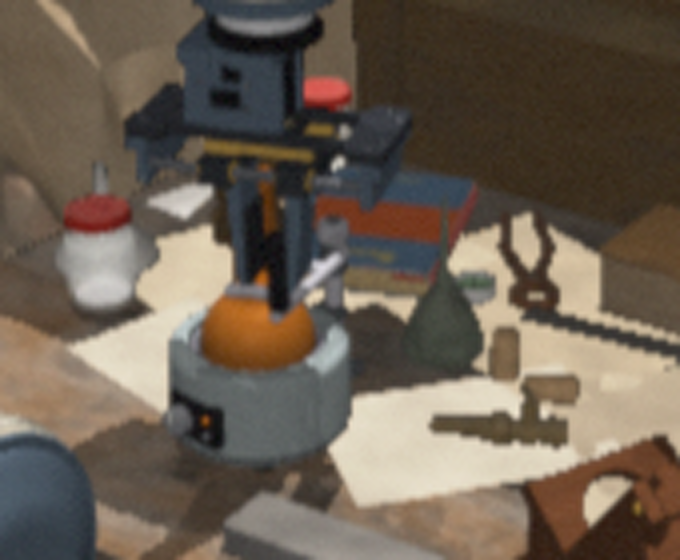

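Request:
move_arm(commands=[[[-9.2, -0.3, 0, 0.07], [-9.2, -0.3, 0, 0.07], [-6, -0.2, 0, 0.045], [0, 0, 0, 0]]])

```text
clock: 30.5
tcp_pos: [0.4505, 0.1216, 0.2399]
ee_rot: [-2.394, 2.034, -0.0]
force: [-0.3, -0.2, 1.0]
gripper_width: 0.0244
```

Request:
move_arm(commands=[[[-2, 0, 0, 0], [-2, 0, 0, 0], [0, 0, 0, 0]]])

```text
clock: 30.88
tcp_pos: [0.4496, 0.1256, 0.2399]
ee_rot: [2.393, -2.036, -0.0]
force: [-0.2, 0.9, -0.9]
gripper_width: 0.0245
```

Request:
move_arm(commands=[[[-2, 0, 0, 0], [0, 0, 0, 0]]])

```text
clock: 31.12
tcp_pos: [0.4493, 0.1277, 0.2399]
ee_rot: [-2.393, 2.036, 0.0]
force: [-0.5, 0.5, 0.1]
gripper_width: 0.0247
```

Request:
move_arm(commands=[[[-1, 0, 0, 0], [-1, 0, 0, 0], [-0.5, 0, 0, 0], [0, 0, 0, 0]]])

```text
clock: 31.62
tcp_pos: [0.4489, 0.1301, 0.2399]
ee_rot: [-2.392, 2.036, 0.0]
force: [0.1, -0.7, 0.5]
gripper_width: 0.0248
```

Request:
move_arm(commands=[[[-1, 0, 0, 0], [-0.5, 0, 0, 0], [0, 0, 0, 0]]])

```text
clock: 32.0
tcp_pos: [0.4487, 0.1316, 0.2399]
ee_rot: [-2.393, 2.036, -0.0]
force: [-0.3, 0.8, 0.6]
gripper_width: 0.0249
```

```bash
python3 snap.py 19 scene wrist
```

```text
{'clock': np.float64(32.0), 'q': array([0.1575, 0.3433, 1.7882, 0.    , 1.0101, 1.5675]), 'tcp_pos': array([0.4487, 0.1316, 0.2399]), 'ee_rot': array([-2.3926,  2.0359, -0.    ]), 'force': array([-0.3   ,  0.7985,  0.6101]), 'gripper_width': np.float64(0.0249)}
```

View pics/wrist19.png

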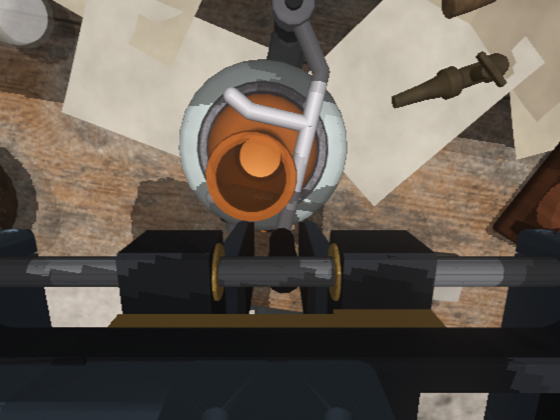

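Request:
move_arm(commands=[[[-1, 0, 0, 0.01], [-1, 0, 0, 0.01], [-1, 0, 0, 0.01], [0, 0, 0, 0]]])

```text
clock: 32.6
tcp_pos: [0.4485, 0.134, 0.24]
ee_rot: [2.361, -2.072, 0.002]
force: [3.0, -8.2, -0.7]
gripper_width: 0.0245
```

Request:
move_arm(commands=[[[-1, 0, 0, 0.01], [-1, 0, 0, 0.01], [-1, 0, 0, 0.01], [0, 0, 0, 0]]])

```text
clock: 33.1
tcp_pos: [0.4487, 0.135, 0.2399]
ee_rot: [2.329, -2.104, 0.007]
force: [7.7, -34.4, -2.4]
gripper_width: 0.0247
```

```bash
python3 snap.py 20 scene wrist; python3 -c "
import cv2
a=cv2.imread('pics/scene20.png')[130:270,180:350];cv2.imwrite('pics/s20z.png',cv2.resize(a,None,fx=4,fy=4,interpolation=cv2.INTER_CUBIC))"
```

```text
{'clock': np.float64(33.1), 'q': array([ 0.168 ,  0.3447,  1.7858, -0.0064,  1.0106,  1.6411]), 'tcp_pos': array([0.4487, 0.135 , 0.2399]), 'ee_rot': array([ 2.3286, -2.1045,  0.0072]), 'force': array([  7.6647, -34.3658,  -2.3687]), 'gripper_width': np.float64(0.0247)}
```

View pics/wrist20.png

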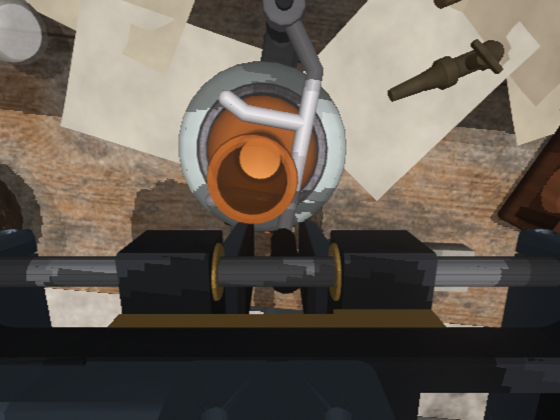

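View pics/s20z.png

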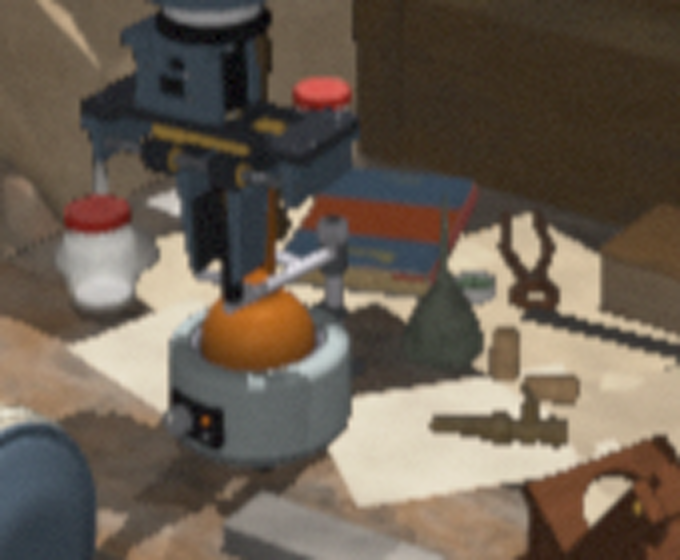

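Request:
move_arm(commands=[[[2, 0, 0, 0], [2, 0, 0, 0], [0, 0, 0, 0]]])

```text
clock: 33.58
tcp_pos: [0.4482, 0.1335, 0.2399]
ee_rot: [2.33, -2.107, -0.0]
force: [0.5, -2.6, 0.0]
gripper_width: 0.0242
```

Request:
move_arm(commands=[[[0, 0, 0, 0], [0, 0, 0, 0], [0, 0, 0, 0], [0, 2, -5, 0], [0, 2, -15, 0], [0, 0, -20, 0], [0, 0, -25, 0], [0, 25, -25, 0], [0, 40, -10, 0], [0, 40, 0, 0], [0, 20, 0, 0], [0, 0, 0, 0]]], fingers=0.45)

```text
clock: 35.08
tcp_pos: [0.3193, 0.1206, 0.3403]
ee_rot: [-2.33, 2.106, -0.001]
force: [1.0, -0.1, 0.1]
gripper_width: 0.0501
```

```bash
python3 snap.py 21 scene wrist top; python3 -c "
import cv2
a=cv2.imread('pics/scene21.png')[130:270,180:350];cv2.imwrite('pics/s21z.png',cv2.resize(a,None,fx=4,fy=4,interpolation=cv2.INTER_CUBIC))"
```

```text
{'clock': np.float64(35.075), 'q': array([0.1854, 0.0206, 1.8881, 0.    , 1.2322, 1.6553]), 'tcp_pos': array([0.3193, 0.1206, 0.3403]), 'ee_rot': array([-2.3302e+00,  2.1062e+00, -7.0000e-04]), 'force': array([ 0.9746, -0.0928,  0.0772]), 'gripper_width': np.float64(0.0501)}
```

View pics/wrist21.png

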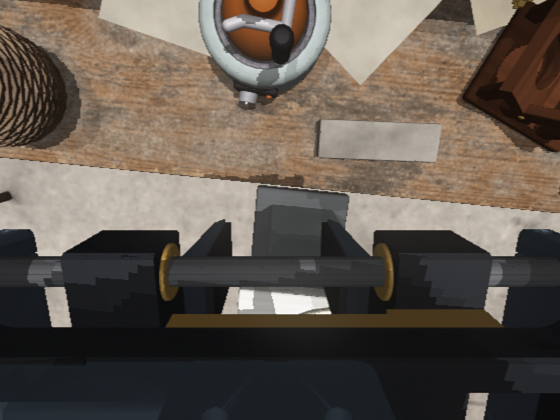

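View pics/s21z.png

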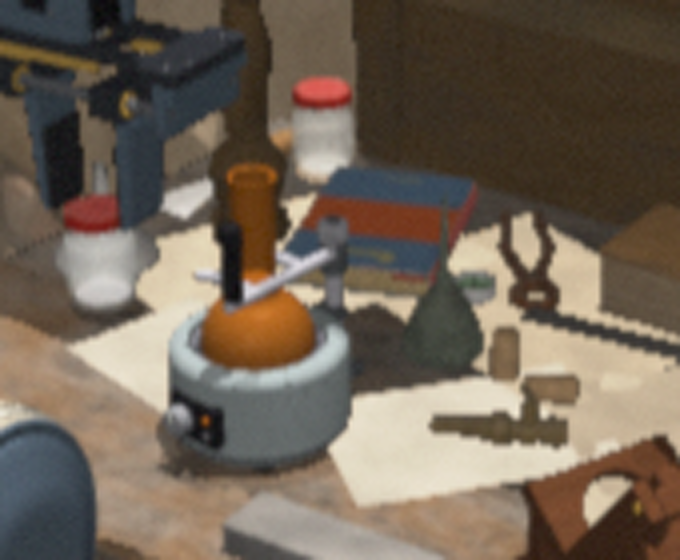

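```bash
python3 - <<'E'
from h import *
w=dict(np.load("pics/wrist21.npz"))
S=lambda u,v:np.array((180+u/4-.4,130+v/4-.4))
h=two(ray("w",282,33,w),ray("scene",*S(232,228)));print(h)
P=np.array([.5815,.1433]);d=h[0][:2]-P;print(np.hypot(*d),np.degrees(np.arctan2(d[1],d[0])),np.hypot(*(h[0][:2]-[.4945,.149])))
a=cv2.imread('pics/top21.png')[140:290,190:390];cv2.imwrite('pics/t21z.png',cv2.resize(a,None,fx=4,fy=4,interpolation=cv2.INTER_CUBIC))
E
```

```text
(array([0.45010672, 0.12877439, 0.19261617]), np.float64(0.0012903308533657861))
0.13219374823401395 -173.69152967260624 0.04878358993892146
```

View pics/t21z.png

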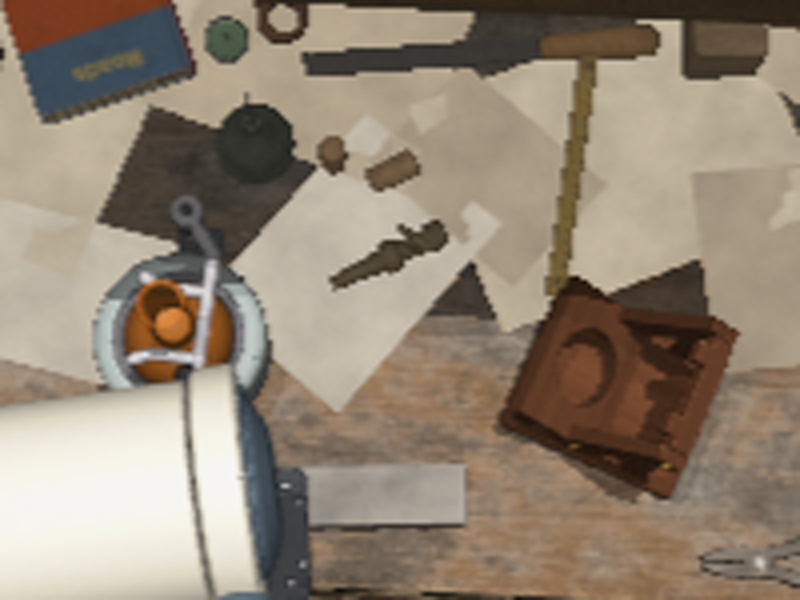

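```bash
python3 -c "
from station import job
print(job.finish_job())"
```

```text
the job is handed in; nothing more can be done
None
```

The flask is seated in the mantle with its neck upright, the fork is shut round the neck, and the job is handed in at about 35 s of the 64 s allowed. I lifted the flask straight up out of the rest by its neck and lowered it into the bowl still leaning. I then stood the neck up, let go, and swung the fork by its handle to the stop.

- **Flask:** My first release was too early. The neck settled back to about 20° towards the robot, with the ball still in the bowl. I turned the gripper a quarter turn, squared the neck between the pads and let go again, and this time it stayed. The last measured lean was about 1.4° in x and 1.9° in y, which is about what the camera can resolve. The ball was within about 2 mm of the bowl's centre.
- **Fork:** The push force rose sharply, to 34 N at the fingers, while the neck did not move, so I take that as the stop. In the last pictures one prong stands on each side of the neck. The handle measured 49 mm from the neck axis where 53 mm is stated, and its angle was 1–2° from what I expected. I put both down to calibration and did not chase them further.
- **Other things:** The tap, oil can, stone and jars look unmoved in the last pictures. I did not check the nails and the funnel in a final picture, but the arm never went near them at bench height. The gripper ended clear of everything.

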